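# Fit the rotor, load balanced tubes and latch a clinic centrifuge

### The job

Get the small centrifuge ready to spin. First fit its rotor on the drive in the bowl: press it lightly and turn it little by little until its hexagonal recess drops fully home. Then put every blood tube in the rack into a sleeve of the rotor with the clear balance tube of the same cap colour in the sleeve straight opposite, shut the lid, hook the latch loop over the keeper and push the lever down past its toggle point; never lay a blood tube over.

Things in the scene. Friction and masses are not known exactly. Their poses are not given: they have to be found in the camera images.
- rotor: Aluminium centrifuge rotor, 102 mm across, 84 mm high, about 0.3 kg: hub, four upright steel tube sleeves 40 mm from the axis, black knob on top (27 mm diameter, 52 to 84 mm up). Origin: centre of its flat underside, z up. Beneath is a hexagonal recess, 31.5 mm across flats, 20 mm deep; two flats face the rotor's own +y and -y. Starts parked on the table.
- rotor_knob (a point): Point on the rotor's axis in the knob, 72 mm above the rotor's underside: where to grip the rotor from above
- drive_top (a point): Centre of the top of the hexagonal steel drive in the centrifuge bowl (30 mm across flats, edge bevelled 4 mm), 52 mm above the table. The drive is braked at an angle this point does not show (its x only points to the back of the centrifuge). Off-angle the rotor's underside rests about here; home, 20 mm below. It fits within 5 to 10 degrees. Bowl 129 mm wide, rim 96 mm above the table.
- sleeve_1 (a point): Centre of the mouth of the rotor's sleeve on its +x side, 52 mm above the rotor's underside, 40 mm from its axis; bore 17.6 mm, floor 48 mm below the mouth; sleeve 3 faces it across the hub
- sleeve_2 (a point): The same for the sleeve on the rotor's +y side; sleeve 4 faces it
- sleeve_3 (a point): The same for the sleeve on the rotor's -x side; sleeve 1 faces it
- sleeve_4 (a point): The same for the sleeve on the rotor's -y side; sleeve 2 faces it
- tube_rack: Blue tube rack, 86 x 100 x 68 mm, fixed to the table, origin centre of its underside. 2 x 3 holes 17 mm square: 52 mm apart along its x, 34 mm apart along its y. Tubes stand upright in it on a floor 32 mm up. Close the fingers along its x.
- tube_red: Blood tube with a red cap: dark red, paper label, 15 mm diameter, 84 mm long; the cap (18 mm diameter) is its top 23 mm. Origin: bottom of the tube, z up. Absent in some runs.
- tube_yellow: Blood tube with a yellow cap, otherwise as the red one. Absent in some runs.
- tube_blue: Blood tube with a dark blue cap, otherwise as the red one. Absent in some runs.
- balance_red: Balance tube with a red cap: clear, without label, same size and origin as the blood tubes. Always there; needed only if the red blood tube is.
- balance_yellow: Balance tube with a yellow cap, clear; needed only if the yellow blood tube is there
- balance_blue: Balance tube with a dark blue cap, clear; needed only if the blue blood tube is there
- lid (a joint): Smoked clear lid, hinged at the back of the centrifuge: 0 rad shut, about 1.6 standing open. A friction hinge: stays where it is left, moves with about 3 N at its front edge.
- lid_hinge (a point): Middle of the lid's hinge line; x points to the back of the centrifuge, y along the hinge. Shut, the lid reaches 172 mm forward (-x) of it; its flat top lies 36 mm above it and ends 150 mm forward, then slants down; lid 154 mm wide.
- lid_front (a point): Middle of the front edge of the lid's flat top (outer face), 150 mm from the hinge, turning with the lid: its x runs from there to the hinge, its z out of the lid's top. Push the lid shut on this outer face. The steel keeper tongue (30 mm wide) stands out a further 54 mm forward, 28 to 32 mm beneath the outer face.
- latch_lever (a joint): Lever of the over-centre latch on the sloping front (red grip): 0 rad fully down along the slope, about 1.6 open; dead centre lies near 0.23. Pushed down with the loop hooked it takes about 3 N at its end; past dead centre the sprung loop pulls it on down and holds it there.
- lever_pivot (a point): Middle of the lever's pivot; x points to the back of the centrifuge, y along the pivot. The slope falls to the front at 45 degrees, 17 mm beneath the pivot.
- lever_tip (a point): On the lever's red grip (24 mm wide, 9 mm thick), 46 mm from the pivot: push here; it swings about the pivot in the upright plane of its x axis
- loop_bar (a point): Centre of the loop's cross bar (9 mm thick, 53 mm long along the latch's y): the end of a wire loop 55 mm long, hinged on the lever, which stays at the angle it is left at; grip the bar from above across its length
- keeper_seat (a point): Where the bar's centre lies when hooked: 4.5 mm above the tongue at the lid's front edge and just behind its upturned lip (lip 5 mm thick, 9 mm high above the tongue). Moves with the lid. To hook: with the lid shut and the lever open carry the bar back over the lip and set it down on the tongue behind it.
- loop_hinge (a point): Where the wire loop is hinged to the lever, 20 mm from the pivot; moves with the lever. The loop's bar swings about it at 55 mm.
Mind the look-alikes: they are no part of the job. What is shaped like the balance_blue but turquoise is not meant.

How it is judged (in metres and radians):
On the way, in this order (a step that is already met when the one before it is completed fails the run):
1. the rotor is fitted: its hexagonal recess has dropped fully onto the drive (horizontal distance between rotor and drive_top below 0.003 m and z of rotor in the frame of drive_top below -0.016 m and angle between rotor's own z axis and vertical below 0.06 rad), for 0.3 s.
2. each blood tube that is there stands fully down in a sleeve of the rotor, with the balance tube of its cap colour fully down in the opposite sleeve (all of step 1 and horizontal distance between tube_red and rotor between 0.033 and 0.047 m and z of tube_red in the frame of rotor between 0 and 0.008 m and horizontal distance between tube_red and balance_red between 0.07 and 0.09 m and z of balance_red in the frame of tube_red between -0.016 and 0.016 m and angle between the z axis of balance_red and the z axis of tube_red, either way round below 0.3 rad and horizontal distance between tube_yellow and rotor between 0.033 and 0.047 m and z of tube_yellow in the frame of rotor between 0 and 0.008 m and horizontal distance between tube_yellow and balance_yellow between 0.07 and 0.09 m and z of balance_yellow in the frame of tube_yellow between -0.016 and 0.016 m and angle between the z axis of balance_yellow and the z axis of tube_yellow, either way round below 0.3 rad and horizontal distance between tube_blue and rotor between 0.033 and 0.047 m and z of tube_blue in the frame of rotor between 0 and 0.008 m and horizontal distance between tube_blue and balance_blue between 0.07 and 0.09 m and z of balance_blue in the frame of tube_blue between -0.016 and 0.016 m and angle between the z axis of balance_blue and the z axis of tube_blue, either way round below 0.3 rad), for 0.3 s.
3. the lid is shut (value of joint lid below 0.035 rad), for 0.2 s.
4. the loop is hooked over the keeper and the lever is pushed down past its toggle point (value of joint lid below 0.035 rad and value of joint latch_lever below 0.12 rad and distance between loop_bar and keeper_seat below 0.007 m), for 0.3 s.
At the end, for the whole second after the job is handed in: Rotor fully home on the drive (16 mm or more of the 20 mm down, upright); each blood tube present fully down in a sleeve with its balance tube opposite; lid shut (under 0.035 rad); lever under 0.12 rad with the loop's bar within 7 mm of its seat on the keeper (all of step 2 and all of step 4); the robot touches nothing.
It fails at once if a blood tube is laid over or tipped (more than about 60 degrees from upright) (angle between any of tube_red, tube_yellow, tube_blue's own z axis and vertical above 1.05 rad).
Of tube_red, tube_yellow, tube_blue only 1 to 2 are there at a start; the rules pass over those that are not, and their reading is None.
At some moment in a run one of rotor may be knocked a few centimetres aside while the robot is not near it.
It also fails if it takes over 210 s, if anything falls off the work surface, if the arm or the gripper's body presses on something with over 40 N, if the wrist force passes 120 N, or if a joint passes its speed limit or range.

### The arm

A 6-joint arm with a two-finger parallel gripper is mounted at the origin on a cart in front of the work surface, level with it; the furniture and walls round the work are solid. World frame = base frame: x ahead of the robot, y to its left, z up, the work surface at z = 0. Lengths are in mm, angles in rad, forces in N, time in s.
With the tool pointing down it reaches from about 300 to 775 mm from the base axis. Payload 14.6 kg.
Tool frame: the origin (TCP) lies between the finger pads; the fingertips stand manip.tip_reach ahead of it and the grasp point (between the pads) lies 5 mm behind it (manip.tip_reach is the distance from the TCP to the fingertips, in mm); z points along the fingers, y is the line along which they close (so a half turn about z gives the same grasp; the last joint's range is limited). The gripper opens to 94 mm and grips with 3 to 60 N. Pads are 16 mm wide; open, the fingers measure 119 mm over their backs; the gripper's body (75 mm by 177 mm) begins 78 mm behind the grasp point.
Start: joints at [-1.39, 0.3, 1.521, -0, 1.321, -0.067], TCP at [134.893, -533.192, 219.446] pointing down, gripper open.
Joint ranges: [-3.03, 3.03], [-0.79, 2.21], [0.23, 2.52], [-1.04, 4.18], [0, 3.07], [-2.55, 2.55]. Speed limits (rad/s): [2.22, 2.22, 2.57, 3.14, 3.14, 3.14].

### API

Orientations are given as [roll, pitch, yaw] about the fixed x, y, z axes, in that order (R = Rz(yaw) Ry(pitch) Rx(roll)).
In Python, from cell import manip gives the robot as it stands. The module is installed in compiled form; this text tells all that it offers.
- The arm moves only by the shell command python3 -m creep 'ROWS' [FORCE]. ROWS is JSON, a list of rows, each a list of 3 entries, a list of its own where there are three numbers: the opening, from -1 (shut) to 1 (fully open), then the shift along the tool's x, y, z in cm, then the turn about the tool's z in units of 5 degrees (1.0 is 5 degrees). In form: [[grip, [tx, ty, tz], roll], ...]. A call has 1 to 12 rows; each row is the pose to reach, as a shift and turn from the pose commanded when the call began, along the tool's axes at that moment; what a row does not reach only later rows make up. A row lasts 1/10 s, in which the tool goes at most 50 mm and 8.59 degrees, less where a joint would pass 70% of its speed; a pose out of reach is approached as far as the arm can. A call with a gripper value outside its range is refused whole. The fingers move at their own pace and stop on an object; FORCE is the grip in N (left out, the last holds). Time passes only in rows, so rows that repeat a pose let the fingers close. It gives the time, the measured TCP pose, the force, the opening and the grip force at its end, in the units of the state.
- manip.read_state(): the state, without advancing time (a new reading comes with each control period).
- manip.camera(name): name is "scene" or "top"; returns the picture (480x640x3 uint8, red, green, blue); there is no depth.
- manip.camera_params(name): a dict with "fovy" (degrees; the focal length in pixels is half the picture's height over the tangent of half this angle, whatever the lens; pixels are square), "cx", "cy" (the principal point, pixels), "origin" and "attitude" of the camera in the world. Camera axes: x right, y down, z forward; pixel columns grow to the right and rows downward; lengths in mm; the calibration is good to about 2 mm. A picture is of the moment at which its call begins. camera_params takes no time and is no camera call.
- manip.sign_off(): hands the job in; it is judged then, once.
The state is a dict: "clock": time; "joints": joint angles; "qd": joint speeds; "effort": joint torques, N m; "eef_pos": TCP position; "eef_rot": TCP orientation; "wrist_force": force on the tool from outside, world axes, zero at the start; "moment": the same for the moment, N m; "finger_gap": finger opening in mm; "finger_force": force on a finger pad.
Only numpy, scipy, OpenCV 4.12 (cv2) and the standard library are available. Lean on these libraries where they do the work, as an engineer would, in place of code of your own. Each camera call takes 0.05 s, during which the arm holds its last target. There are 200 camera calls.

## Working session

There is one attempt and no reset: what is moved stays moved. The work goes in short steps, Python scripts to look and compute and a shell command to move; the robot and the scene stay as the last step left them, time stands still between calls to the robot, and variables do not carry over. Pictures are saved under pics/ and viewed, at most 14 in all, crops included, and the job is handed in when it is done.

```bash
mkdir -p pics; ls
python3 - <<'E'
from cell import manip
import cv2
s=manip.read_state(); print(s, manip.tip_reach)
for n in("scene","top"):
    print(n,manip.camera_params(n)); cv2.imwrite(f"pics/{n}0.png",manip.camera(n)[:,:,::-1])
E
```

```text
pics
{'clock': 0.0, 'joints': array([-1.38961796e+00,  3.00478183e-01,  1.52159012e+00,  1.90883191e-05,
        1.32069083e+00, -6.66113364e-02]), 'qd': array([-1.99442064e-03, -8.77832152e-04,  8.78435869e-04, -6.00799323e-05,
        2.29981655e-04,  4.09178335e-04]), 'effort': array([ 2.57805994e-03, -5.31800795e+01, -3.52732444e+01,  7.09005701e-02,
        2.44830572e-02, -1.25249289e-04]), 'eef_pos': array([ 134.84491372, -532.95788732,  218.87861264]), 'eef_rot': array([-3.14042999e+00, -9.60909605e-05,  2.47784916e-01]), 'wrist_force': array([-0.32103176, -0.37936003, -0.11265391]), 'moment': array([ 0.05790841, -0.06107416,  0.00111538]), 'finger_force': 0.0, 'finger_gap': 94.07570240668849} 14.0
scene {'fovy': 46.96683064385553, 'cx': 317.06450812434065, 'cy': 231.25598859979257, 'origin': array([ 57.29469415, 408.00297625, 806.05127663]), 'attitude': array([-2.31352689, -0.0179782 , -2.41534604])}
top {'fovy': 57.741439088924366, 'cx': 320.59767224837225, 'cy': 236.77865607361372, 'origin': array([ 442.61137299, -178.78242777,  967.63685658]), 'attitude': array([-3.00734762e+00, -9.36686935e-04, -1.57728878e+00])}
```

View pics/top0.png

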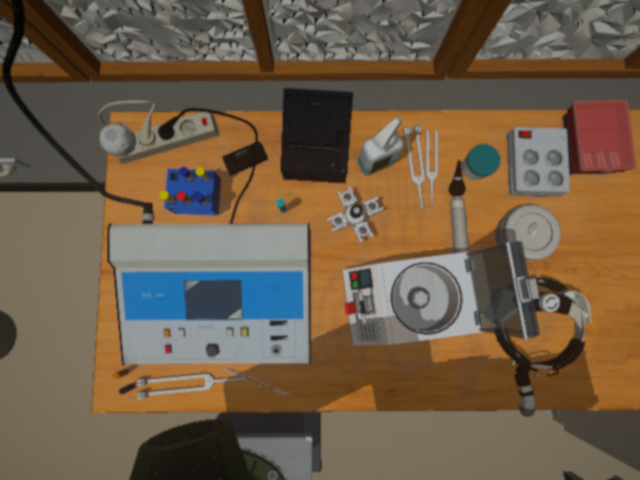

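View pics/scene0.png

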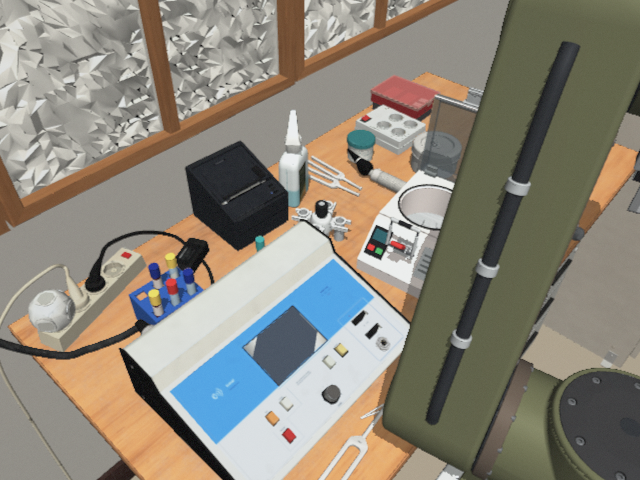

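The top view shows the rack at about (193,190), the rotor at (357,212) and the centrifuge bowl at (428,297), with the latch on its left and the lid open to the right. In the scene view the arm hides the front of the centrifuge.

```bash
cat > h.py <<'E'
import numpy as np, cv2
from scipy.spatial.transform import Rotation as R
from cell import manip
def cam(n):
    p=manip.camera_params(n); f=240/np.tan(np.radians(p["fovy"])/2)
    return p["origin"],R.from_euler("xyz",p["attitude"]).as_matrix(),f,p["cx"],p["cy"]
def ray(n,u,v):
    o,M,f,cx,cy=cam(n); d=M@np.array([(u-cx)/f,(v-cy)/f,1]); return o,d/np.linalg.norm(d)
def onz(n,u,v,z):
    o,d=ray(n,u,v); return o+d*(z-o[2])/d[2]
def proj(n,P):
    o,M,f,cx,cy=cam(n); q=M.T@(np.array(P,float)-o); return np.array([cx+f*q[0]/q[2],cy+f*q[1]/q[2]])
def tri(uv1,uv2):
    (a,d),(b,e)=ray("scene",*uv1),ray("top",*uv2)
    s=np.linalg.lstsq(np.c_[d,-e],b-a,rcond=None)[0]; p,q=a+d*s[0],b+e*s[1]
    return (p+q)/2,np.linalg.norm(p-q)
def shot(n,name,box=None,k=1):
    im=np.ascontiguousarray(manip.camera(n)[:,:,::-1])
    cv2.imwrite(f"pics/{name}_full.png",im)
    return im
def crop(im,x,y,w,h,k): return cv2.resize(im[y:y+h,x:x+w],None,fx=k,fy=k,interpolation=cv2.INTER_CUBIC)
E
python3 - <<'E'
from h import *
t=cv2.imread("pics/top0.png"); s=cv2.imread("pics/scene0.png")
a=crop(t,150,155,80,60,5);b=crop(s,125,240,80,60,5);c=crop(t,320,180,80,60,5);d=crop(s,285,190,80,60,5)
cv2.imwrite("pics/c1.png",np.vstack([np.hstack([a,b]),np.hstack([c,d])]))
cv2.imwrite("pics/c2.png",crop(t,335,235,200,120,4)[:600])
E
```

```text
(no output)
```

View pics/c1.png

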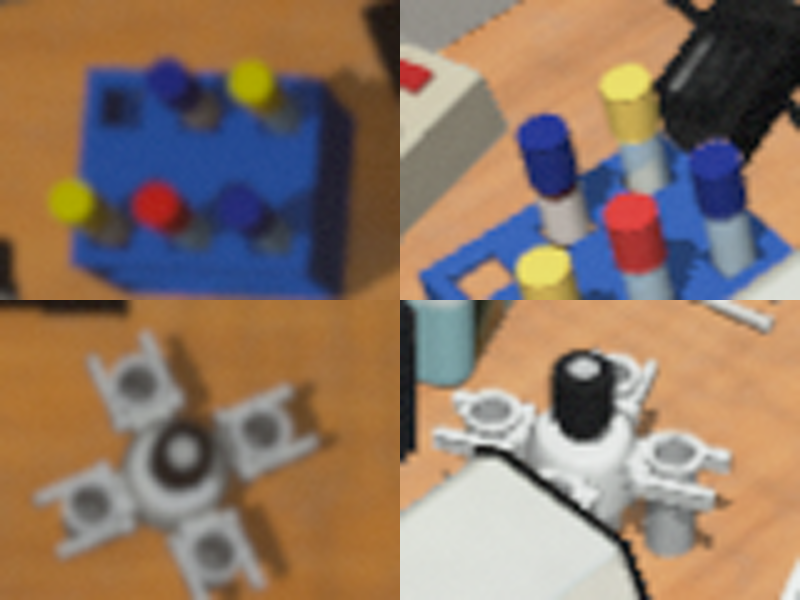

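View pics/c2.png

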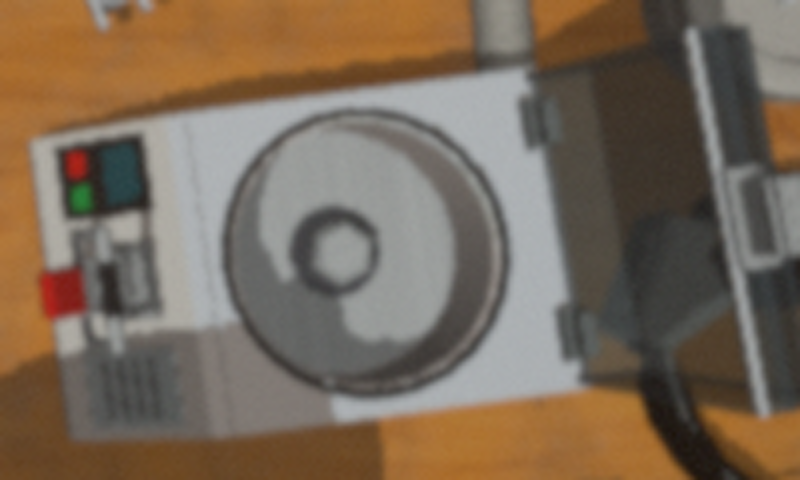

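Back row of the rack: blue at (185,172) with a label and dark contents, so blood, and yellow at (200,171), clear. Front row: yellow (164,195), red (181,196), blue (198,197). I still have to check the front-left yellow in the scene view. The rotor knob is at (356.6,210.4). The bowl and hex drive are clear in the crop.

Run:
```python
from h import *
np.set_printoptions(precision=1,suppress=True)
t=cv2.imread("pics/top0.png"); s=cv2.imread("pics/scene0.png")
f=lambda u,v,x0,y0,k:((u+.5)/k-.5+x0,(v+.5)/k-.5+y0)
print("knob",onz("top",*f(183,152,320,180,5),84),tri(f(185,65,285,190,5),f(183,152,320,180,5)))
S=np.array([onz("top",*f(u,v,320,180,5),52)[:2] for u,v in[(137,82),(262,132),(215,250),(93,202)]])
print("sleeves",S,S.mean(0),[np.degrees(np.arctan2(*(p-S.mean(0))[::-1])) for p in S])
for u,v in[(92,190),(275,152)]: print("sl scene",)
C={}
for n,(u,v) in dict(bB=(170,82),yB=(252,82),yF=(72,202),rF=(157,205),bF=(241,208)).items():
    C[n]=onz("top",*f(u,v,150,155,5),115)[:2]; print(n,C[n])
for n,(u,v) in dict(bB=(145,125),yB=(226,75),yF=(143,257),rF=(233,205),bF=(316,150)).items():
    print(n,onz("scene",*f(u,v,125,240,5),116)[:2])
for u,v in[(88,70),(322,85),(73,262)]: print("rackcorner",onz("top",*f(u,v,150,155,5),68))
print("bowl",onz("top",*f(366,252,335,235,4),96),"drive",onz("top",*f(343,253,335,235,4),52))
for z in(96,110):print("hinge",[onz("top",*f(u,v,335,235,4),z)[:2] for u,v in[(540,122),(578,333)]])
print("edge",[onz("top",*f(u,v,335,235,4),96)[:2] for u,v in[(195,118),(525,68),(230,438),(580,392)]])
print("hex",[onz("top",*f(u,v,335,235,4),52)[:2] for u,v in[(300,250)]])
a=crop(s,125,245,100,75,8); cv2.imwrite("pics/c3.png",a[:600,:500]); 
b=crop(t,403,283,40,33,10); b=cv2.convertScaleAbs(b,alpha=1.6,beta=-60)
cv2.imwrite("pics/c3.png",np.hstack([a[:330,:390],b[:330,:400]]) if 0 else np.hstack([crop(s,125,275,50,60,8),b[:330].repeat(1,0) if 0 else cv2.copyMakeBorder(b[:330],0,150,0,0,cv2.BORDER_CONSTANT)]))
```

```text
knob [ 617.3 -254.3   84. ] (array([ 615.9, -253.8,   90.5]), np.float64(0.37698553706625515))
sleeves [[ 654.4 -237.8]
 [ 632.1 -291. ]
 [ 581.1 -269.9]
 [ 602.2 -218.2]] [ 617.4 -254.2] [np.float64(24.024980603976008), np.float64(-68.2408612474527), np.float64(-156.68013055451658), np.float64(113.00577381669392)]
sl scene
sl scene
bB [693.4  95.1]
yB [693.2  62.1]
yF [644.1 132.6]
rF [642.7  98.5]
bF [641.3  64.9]
bB [697.6  92.1]
yB [696.8  58.4]
yF [648.5 128.7]
rF [645.5  94.6]
bF [645.1  60. ]
rackcorner [712.7 145.3  68. ]
rackcorner [705.5  45.5  68. ]
rackcorner [629.4 148.3  68. ]
bowl [ 437.2 -388.9   96. ] drive [ 436.5 -387.5   52. ]
hinge [array([ 501.1, -478.6]), array([ 397. , -491.9])]
hinge [array([ 500.2, -473.8]), array([ 397.7, -486.8])]
edge [array([ 504.2, -305.8]), array([ 528.3, -472.5]), array([ 347.6, -318.9]), array([ 368.5, -491.3])]
hex [array([ 438.2, -365.1])]
```

View pics/c3.png

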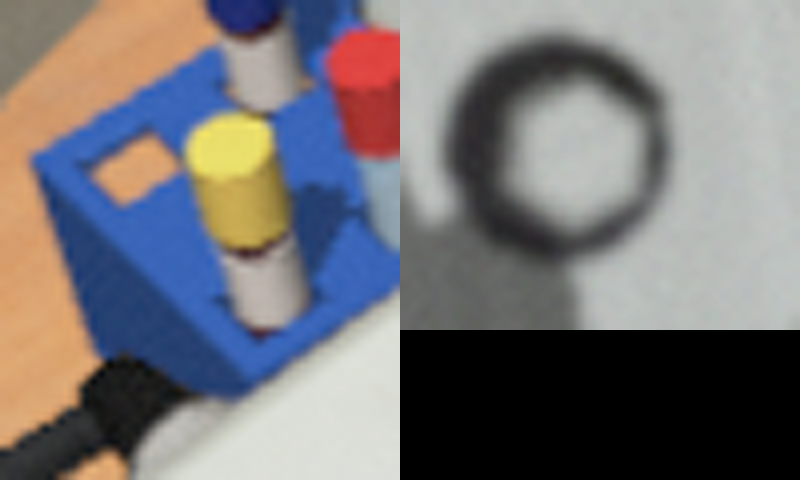

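The front-left yellow tube has a label and dark contents, so the blood tubes are yellow (front-left) and blue (back-middle), and red is absent. The drive's top face has corners pointing roughly up and down in the image.

```bash
cat >> h.py <<'E'
def rows(x,y,z,yaw):
    """shift (cm, tool axes) and roll units from the present pose to world x,y,z (TCP) and yaw (deg, mod 180 nearest)"""
    s=manip.read_state(); M=R.from_euler("xyz",s["eef_rot"]).as_matrix()
    d=M.T@(np.array([x,y,z])-s["eef_pos"])/10; w=np.degrees(s["eef_rot"][2])
    dy=(yaw-w+90)%180-90
    print("t",s["clock"].round(1),"pos",s["eef_pos"].round(1),"yaw",round(w,1),"-> shift",d.round(2),"roll",round(-dy/5,2),"F",s["wrist_force"].round(1))
E
python3 - <<'E'
from h import *
np.set_printoptions(precision=1,suppress=True)
t=cv2.imread("pics/top0.png",0); 
f=lambda u,v,x0,y0,k:((u+.5)/k-.5+x0,(v+.5)/k-.5+y0)
print("knob scene z84",onz("scene",*f(185,65,285,190,5),84))
c=crop(t,403,283,40,33,10); 
for th in(100,120,135):
    m=(c>th).astype(np.uint8); n,l,st,ce=cv2.connectedComponentsWithStats(m); k=l[145,175]
    if k==0: continue
    cn=max(cv2.findContours((l==k).astype(np.uint8),0,cv2.CHAIN_APPROX_NONE)[0],key=len)[:,0]
    P=np.array([onz("top",*f(u,v,403,283,10),52)[:2] for u,v in cn]); q=P-P.mean(0); a=np.arctan2(q[:,1],q[:,0]); r=np.hypot(*q.T)
    # area-weighted phase of 6th harmonic
    g=np.linspace(-np.pi,np.pi,720,endpoint=False); rg=np.interp(g,np.sort(a),r[np.argsort(a)],period=2*np.pi)
    F=(rg*np.exp(-6j*g)).mean(); print(th,st[k],P.mean(0),"vertex deg mod60",np.degrees(-np.angle(F))/6%60,abs(F),rg.mean(), [abs((rg*np.exp(-1j*h*g)).mean()) for h in (1,2,3,4,5)])
rows(617,-254,300,-22)
E
python3 -m creep '[[1,[0,0,-8],0]]'
```

```text
knob scene z84 [ 620.8 -260.    84. ]
100 [     0      0    400    330 101841] [ 435.3 -387.7] vertex deg mod60 57.909948038113306 1.323018455856574 34.02447036025912 [np.float64(2.349337080645821), np.float64(2.9979380184087767), np.float64(0.635570286926034), np.float64(2.8182938725143662), np.float64(0.29991016409153376)]
120 [  112    85   132   140 13890] [ 436.3 -387.4] vertex deg mod60 54.40740802698497 0.30158705445681194 13.683698400679274 [np.float64(0.004367340025021967), np.float64(0.14144150629998709), np.float64(0.07703747619919844), np.float64(0.019453607550076312), np.float64(0.019760768932810334)]
clock: 0.2
eef_pos: [134.5, -531.2, 264.1]
eef_rot: [-3.13, -0.001, 0.248]
wrist_force: [0.3, -0.7, 1.4]
finger_gap: 93.9
finger_force: 0.0Traceback (most recent call last):
  File "<stdin>", line 11, in <module>
  File "h.py", line 10, in onz
    o,d=ray(n,u,v); return o+d*(z-o[2])/d[2]
        ~~~^^^^^^^
  File "h.py", line 8, in ray
    o,M,f,cx,cy=cam(n); d=M@np.array([(u-cx)/f,(v-cy)/f,1]); return o,d/np.linalg.norm(d)
                ~~~^^^
  File "h.py", line 5, in cam
    p=manip.camera_params(n); f=240/np.tan(np.radians(p["fovy"])/2)
ValueError: time passes only in moves, steps and waits
```

Run:
```python
s=open("h.py").read()
s=s.replace("def cam(n):","import functools\n@functools.lru_cache\ndef cam(n):")
open("h.py","w").write(s)
from h import *
np.set_printoptions(precision=1,suppress=True)
print("bottle base",onz("scene",294,203,0),"top tri",tri((294,115),(397,123)))
print("box tri top near corner", onz("top",283,178,0),onz("top",347,178,0))
rows(617,-256,300,90)
rows(300,-260,300,90)
```

```text
bottle base [ 731.6 -293.7    0. ] top tri (array([ 754.3, -321. ,  207.5]), np.float64(0.30023577431116694))
box tri top near corner [709.3 -95.5   0. ] [ 708.4 -241.7    0. ]Traceback (most recent call last):
  File "<stdin>", line 8, in <module>
  File "h.py", line 29, in rows
    print("t",s["clock"].round(1),"pos",s["eef_pos"].round(1),"yaw",round(w,1),"-> shift",d.round(2),"roll",round(-dy/5,2),"F",s["wrist_force"].round(1))
              ^^^^^^^^^^^^^^^^
AttributeError: 'float' object has no attribute 'round'
```

Run:
```python
s=open("h.py").read()
s=s.replace('s["clock"].round(1)','round(s["clock"],1)').replace("dy=(yaw-w+90)%180-90","dy=(yaw-w+180)%360-180")
open("h.py","w").write(s)
from h import *
np.set_printoptions(precision=1,suppress=True)
rows(300,-260,300,105);rows(617,-255,300,105)
```

```text
t 0.2 pos [ 134.5 -531.2  264.1] yaw 14.2 -> shift [ 22.7 -22.3  -3.3] roll -18.16 F [ 0.3 -0.7  1.4]
t 0.2 pos [ 134.5 -531.2  264.1] yaw 14.2 -> shift [ 53.5 -15.   -3.4] roll -18.16 F [ 0.3 -0.7  1.4]
```

```bash
python3 -m creep '[[1,[0,-5,-3.4],0],[1,[4,-10,-3.4],-1.6],[1,[8,-14,-3.4],-3.2],[1,[12,-18,-3.4],-4.8],[1,[16,-21,-3.4],-6.4],[1,[20,-22,-3.4],-8],[1,[24,-22,-3.4],-9.6],[1,[28,-22,-3.4],-11.2],[1,[32,-21,-3.4],-12.8],[1,[36,-20,-3.4],-14.4],[1,[40,-19,-3.4],-16],[1,[44,-18,-3.4],-17.6]]' 20; python3 -c "
from h import *
rows(617,-255,160,105)"
```

```text
clock: 1.4
eef_pos: [518.9, -250.3, 303.0]
eef_rot: [-3.141, -0.0, 1.79]
wrist_force: [-0.1, -0.4, 0.6]
finger_gap: 94.2
finger_force: 0.0
t 1.4 pos [ 518.9 -250.3  303. ] yaw 102.5 -> shift [-2.59  9.48 14.29] roll -0.49 F [-0.1 -0.4  0.6]
```

```bash
python3 -m creep '[[0.2,[-1,4,4],-0.5],[0.2,[-2,8,8],-0.5],[0.2,[-2.6,9.5,12],-0.5],[0.2,[-2.6,9.5,14.3],-0.5],[0.2,[-2.6,9.5,17],-0.5],[0.2,[-2.6,9.5,17],-0.5]]'; python3 -c "
from h import *
rows(617,-255,72,105)
a=shot('scene','s1');cv2.imwrite('pics/s1.png',crop(a,250,80,200,150,4))"
```

```text
clock: 2.0
eef_pos: [614.1, -255.3, 128.8]
eef_rot: [-3.136, -0.005, 1.827]
wrist_force: [-0.4, 0.6, -0.3]
finger_gap: 56.7
finger_force: 0.0
t 2.0 pos [ 614.1 -255.3  128.8] yaw 104.7 -> shift [-0.07  0.32  5.68] roll -0.06 F [-0.4  0.6 -0.3]
```

View pics/s1.png

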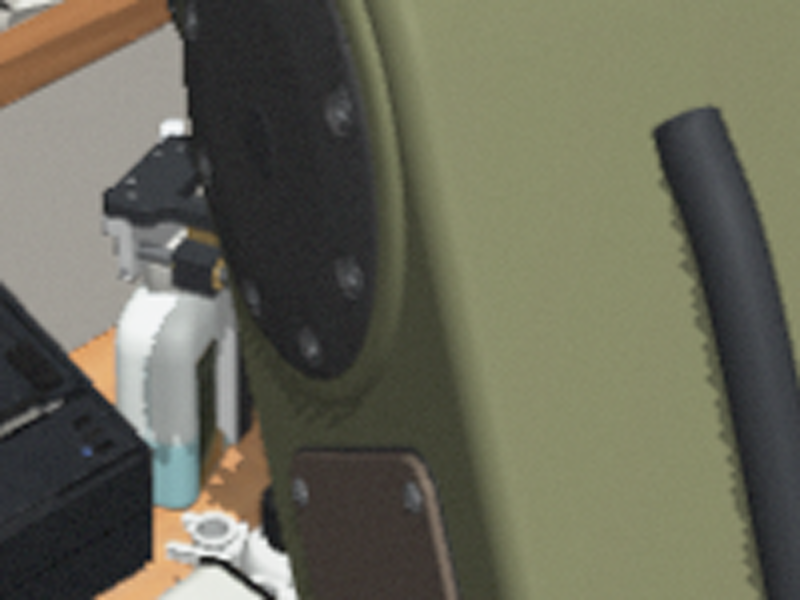

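The arm hides the knob, but the left sleeve mouth is still at (302,213), so the rotor has not moved. Descend and grip.

```bash
python3 -m creep '[[0.2,[0,0.3,3],0],[0.2,[0,0.3,5.6],0],[0.2,[0,0.3,5.6],0],[-1,[0,0.3,5.6],0],[-1,[0,0.3,5.6],0],[-1,[0,0.3,5.6],0],[-1,[0,0.3,5.6],0],[-1,[0,0.3,5.6],0]]' 10; python3 -c "
from h import *
rows(617,-255,72,15)"
```

```text
clock: 2.85
eef_pos: [619.0, -255.6, 78.5]
eef_rot: [3.14, 0.001, 1.827]
wrist_force: [-0.5, -0.2, 4.4]
finger_gap: 26.6
finger_force: 10.0
t 2.9 pos [ 619.  -255.6   78.5] yaw 104.7 -> shift [ 0.1  -0.18  0.65] roll 17.94 F [-0.5 -0.2  4.4]
```

```bash
python3 -m creep '[[0.1,[0,0,0],0],[0.1,[0,0,0],0],[0.1,[0,0,0],0]]' 10;python3 -c "
from h import *
rows(617,-255,72,15)"
```

```text
clock: 3.15
eef_pos: [618.4, -255.3, 77.2]
eef_rot: [-3.141, -0.0, 1.827]
wrist_force: [0.2, -0.4, 0.0]
finger_gap: 47.0
finger_force: 0.0
t 3.1 pos [ 618.4 -255.3   77.2] yaw 104.7 -> shift [ 0.07 -0.13  0.52] roll 17.94 F [ 0.2 -0.4  0. ]
```

```bash
python3 -m creep '[[0.1,[0,0,0.5],0],[0.1,[0,0,0.5],0],[-1,[0,0,0.5],0],[-1,[0,0,0.5],0],[-1,[0,0,0.5],0],[-1,[0,0,0.5],0],[-1,[0,0,0.5],0],[-1,[0,0,-5],0],[-1,[0,0,-9.5],0],[-1,[0,0,-14],0],[-1,[0,0,-14],0]]' 40;python3 -c "
from h import *
rows(437.8,-388.8,216,104.7)"
```

```text
clock: 4.25
eef_pos: [620.1, -256.1, 224.6]
eef_rot: [3.134, 0.007, 1.827]
wrist_force: [0.6, -0.2, -2.9]
finger_gap: 26.5
finger_force: 40.0
t 4.2 pos [ 620.1 -256.1  224.6] yaw 104.7 -> shift [ -8.21 -21.01   0.75] roll -0.0 F [ 0.6 -0.2 -2.9]
```

```bash
python3 -m creep '[[-1,[-1.5,-3.5,0],0],[-1,[-3,-7.5,0],0],[-1,[-4.6,-11.5,0],0],[-1,[-6.2,-15.5,0],0],[-1,[-7.6,-19,0],0],[-1,[-8.3,-20.9,0],0],[-1,[-8.3,-20.9,0],0],[-1,[-8.3,-20.9,0],0]]';python3 -c "
from h import *
rows(437.8,-388.8,126,104.7)
a=shot('top','t2');b=shot('scene','s2');cv2.imwrite('pics/v2.png',np.hstack([crop(a,330,220,200,150,2),crop(b,330,100,200,150,2)]))"
```

```text
clock: 5.05
eef_pos: [437.3, -388.4, 216.5]
eef_rot: [-3.141, -0.001, 1.827]
wrist_force: [-0.1, 0.1, -2.8]
finger_gap: 26.1
finger_force: 40.0
t 5.0 pos [ 437.3 -388.4  216.5] yaw 104.7 -> shift [-0.06  0.04  9.05] roll -0.01 F [-0.1  0.1 -2.8]
```

View pics/v2.png

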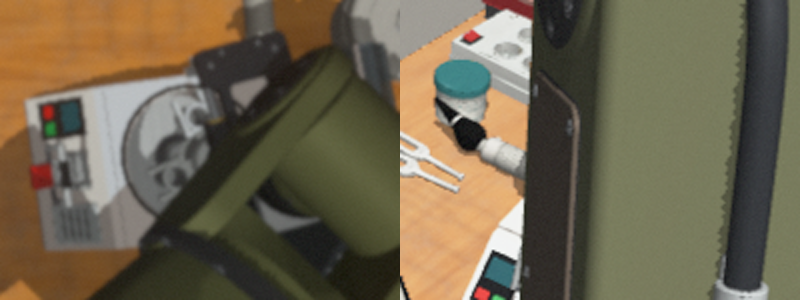

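Rotor hangs over the bowl (left panel: two sleeves visible over the bowl around (190,130)); nothing touches. Lower it.

```bash
python3 -m creep '[[-1,[0,0,3],-0.3],[-1,[0,0,6],-0.3],[-1,[0,0,8.5],-0.3],[-1,[0,0,8.9],-0.3],[-1,[0,0,9.2],-0.3],[-1,[0,0,9.4],-0.3],[-1,[0,0,9.5],-0.3],[-1,[0,0,9.5],-0.3]]' ;python3 -c "
from h import *
rows(437.8,-388.8,122,104.7)"
```

```text
clock: 5.95
eef_pos: [437.7, -388.8, 123.2]
eef_rot: [3.141, 0.001, 1.854]
wrist_force: [-0.1, -0.4, -4.2]
finger_gap: 26.3
finger_force: 40.0
t 6.0 pos [ 437.7 -388.8  123.2] yaw 106.2 -> shift [0.   0.01 0.12] roll 0.3 F [-0.1 -0.4 -4.2]
```

```bash
python3 -m creep '[[-1,[0,0,0.2],0],[-1,[0,0,0.4],0],[-1,[0,0,0.6],0],[-1,[0,0,0.6],0],[-1,[0,0,0.6],0]]' ;python3 -c "
from h import *
rows(437.8,-388.8,122,104.7)"
```

```text
clock: 6.45
eef_pos: [438.6, -389.6, 119.2]
eef_rot: [3.139, 0.004, 1.853]
wrist_force: [-0.7, 1.8, 17.0]
finger_gap: 26.3
finger_force: 40.0
t 6.5 pos [ 438.6 -389.6  119.2] yaw 106.2 -> shift [ 0.1  -0.05 -0.28] roll 0.3 F [-0.7  1.8 17. ]
```

```bash
python3 -m creep '[[-1,[0,0,-0.15],-0.6],[-1,[0,0,-0.15],-1.2],[-1,[0,0,-0.15],-1.8],[-1,[0,0,-0.15],-1.8]]' ; python3 -m creep '[[-1,[0,0,0],0.8],[-1,[0,0,0],1.8],[-1,[0,0,0],2.8],[-1,[0,0,0],3.4],[-1,[0,0,0],3.4]]'
```

```text
clock: 6.85
eef_pos: [438.4, -389.3, 119.4]
eef_rot: [3.14, 0.003, 2.012]
wrist_force: [2.5, 0.5, 6.2]
finger_gap: 26.0
finger_force: 40.0
clock: 7.35
eef_pos: [438.5, -389.2, 119.5]
eef_rot: [3.139, 0.003, 1.712]
wrist_force: [2.9, 0.2, 6.5]
finger_gap: 25.9
finger_force: 40.0
```

```bash
for i in 1; do python3 -m creep '[[-1,[0,0,0.05],0.6],[-1,[0,0,0.05],1.2],[-1,[0,0,0.05],1.8],[-1,[0,0,0.05],2.4],[-1,[0,0,0.05],2.4]]' | sed -n 2,4p; python3 -m creep '[[-1,[0,0,0],0.4],[-1,[0,0,0],0.8],[-1,[0,0,0],0.8]]'| sed -n 2,4p;  python3 -m creep '[[-1,[0,0,0],0.4],[-1,[0,0,0],0.8],[-1,[0,0,0],0.8]]'| sed -n 2,4p; python3 -m creep '[[-1,[0,0,0],0.4],[-1,[0,0,0],0.8],[-1,[0,0,0],0.8]]'| sed -n 2,4p; done; python3 -c "
from h import *
s=manip.read_state();print(s['moment'],s['wrist_force'])"
```

```text
eef_pos: [438.3, -389.2, 118.9]
eef_rot: [3.139, 0.002, 1.503]
wrist_force: [1.4, 0.6, 4.7]
eef_pos: [438.2, -389.0, 118.0]
eef_rot: [3.139, 0.001, 1.434]
wrist_force: [5.9, -1.9, -2.1]
eef_pos: [438.0, -389.0, 117.7]
eef_rot: [3.14, 0.001, 1.365]
wrist_force: [5.0, -3.4, -2.9]
eef_pos: [437.9, -389.0, 117.6]
eef_rot: [3.14, 0.001, 1.295]
wrist_force: [4.8, -2.3, -2.4]
[-0.57030881 -1.28323683  0.01539161] [ 4.81760251 -2.2501288  -2.35029532]
```

```bash
python3 -m creep '[[-1,[0,0,0.2],0],[-1,[0,0,0.5],0],[-1,[0,0,0.8],0],[-1,[0,0,0.8],0]]' ; python3 -c "
from h import *
s=manip.read_state();print(s['moment'],s['wrist_force'])"
```

```text
clock: 9.15
eef_pos: [437.9, -388.9, 109.2]
eef_rot: [3.14, 0.001, 1.296]
wrist_force: [7.3, -2.9, -4.0]
finger_gap: 26.5
finger_force: 40.0
[-0.88956271 -1.67041276  0.06297308] [ 7.25673124 -2.94219927 -4.02230406]
```

```bash
python3 -m creep '[[-1,[0,0.15,0],0],[-1,[0,0.15,0.2],0],[-1,[0,0.15,0.4],0],[-1,[0,0.15,0.6],0],[-1,[0,0.15,0.6],0]]' ; python3 -c "
from h import *
s=manip.read_state();print(s['moment'],s['wrist_force'])"
```

```text
clock: 9.65
eef_pos: [438.8, -389.2, 104.4]
eef_rot: [3.141, 0.0, 1.295]
wrist_force: [-3.0, 2.3, 7.9]
finger_gap: 26.1
finger_force: 40.0
[0.40052807 0.55872671 0.04643962] [-2.96364441  2.34539115  7.93669399]
```

```bash
python3 -m creep '[[-0.1,[0,0,0],0],[-0.1,[0,0,0],0],[-0.1,[0,0,0],0],[-0.1,[0,0,-1],0],[-0.1,[0,0,-4],0],[-0.1,[0,0,-9],0],[-0.1,[0,0,-14],0],[-0.1,[0,0,-19],0],[-0.1,[0,0,-20],0]]' ; python3 -m creep '[[-0.1,[4,0.6,0],-0.2],[-0.1,[9,1.3,0],-0.5],[-0.1,[14,2,0],-0.7],[-0.1,[19,2.8,0],-1],[-0.1,[24,3.6,0],-1.3],[-0.1,[29,4.3,0],-1.6],[-0.1,[34,5.1,0],-1.9],[-0.1,[39,5.9,0],-2.2],[-0.1,[44,6.6,0],-2.4],[-0.1,[48.5,7.3,0],-2.6],[-0.1,[48.9,7.4,0],-2.6],[-0.1,[48.9,7.4,0],-2.6]]'; python3 -c "
from h import *
rows(642.2,62.3,200,87.3)
a=shot('top','t3');b=shot('scene','s3');cv2.imwrite('pics/v3.png',np.vstack([np.hstack([crop(a,340,235,100,75,4),crop(a,150,150,100,75,4)]),crop(b,300,80,267,100,3)[:300,:800]]))"
```

```text
clock: 10.55
eef_pos: [439.5, -389.7, 310.6]
eef_rot: [3.133, 0.005, 1.295]
wrist_force: [0.2, -1.0, 0.7]
finger_gap: 42.6
finger_force: 0.0
clock: 11.75
eef_pos: [643.3, 62.3, 302.9]
eef_rot: [-3.141, 0.0, 1.524]
wrist_force: [-0.5, -0.6, 0.2]
finger_gap: 42.3
finger_force: 0.0
t 11.8 pos [643.3  62.3 302.9] yaw 87.3 -> shift [-0.   -0.1  10.29] roll 0.0 F [-0.5 -0.6  0.2]
```

View pics/v3.png

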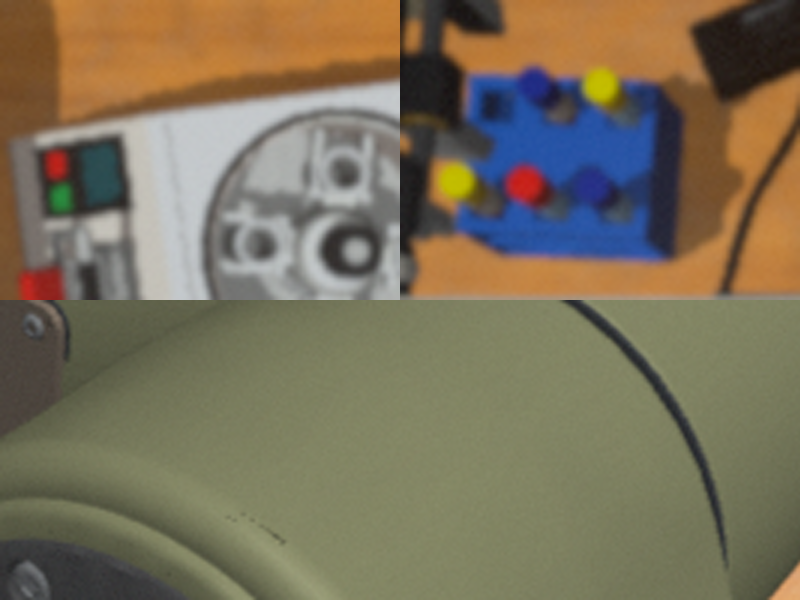

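The rotor is seated in the bowl. Sleeve mouths are at crop (252,242) and (343,173), and the knob is at (355,247).

Run:
```python
from h import *
np.set_printoptions(precision=1,suppress=True)
f=lambda u,v,x0,y0,k:((u+.5)/k-.5+x0,(v+.5)/k-.5+y0)
L=onz("top",*f(252,242,340,235,4),84)[:2];T=onz("top",*f(343,173,340,235,4),84)[:2];K=onz("top",*f(355,247,340,235,4),116)[:2]
print(L,T,K)
K0=np.array([438.5,-389.1])
# centre from L,T (perp, equal radius)
m=(L+T)/2; h=(T-L)/2; c=m+np.array([h[1],-h[0]]); c2=m-np.array([h[1],-h[0]]); print(c,c2)
for C in (c,c2): print([np.degrees(np.arctan2(*(p-C)[::-1])) for p in(L,T)],np.linalg.norm(L-C))
# automatic: dark bore blobs in full image
g=cv2.imread("pics/t3_full.png",0); 
for a in range(4):
    th=np.radians(-7.4+90*a); P=K0-np.array([1.2,-1.5])+40*np.array([np.cos(th),np.sin(th)]); u,v=proj("top",[*P,84]); u0,v0=int(u)-5,int(v)-5
    w=255.-g[v0:v0+12,u0:u0+12]; w=np.clip(w-np.percentile(w,55),0,None); yy,xx=np.mgrid[v0:v0+12,u0:u0+12]
    q=(w*xx).sum()/w.sum(),(w*yy).sum()/w.sum(); print(a,(u,v),q,onz("top",*q,84)[:2])
cv2.imwrite("pics/v4.png",np.hstack([crop(cv2.imread("pics/t3_full.png"),385,255,80,85,6),]))
```

```text
[ 442.4 -344.7] [ 476.7 -391.8] [ 439.7 -388.5]
[ 436.  -385.4] [ 483.1 -351.1]
[np.float64(81.03353614893602), np.float64(-8.966463851063995)] 41.21072731403765
[np.float64(171.033536148936), np.float64(-98.96646385106406)] 41.21072731403765
0 (np.float64(425.8339325489313), np.float64(277.7396475965206)) (np.float64(425.8616615853659), np.float64(277.7713414634146)) [ 476.9 -392.8]
1 (np.float64(404.2391689091572), np.float64(295.09640139128)) (np.float64(404.82112794612794), np.float64(295.8636363636364)) [ 440.9 -349.1]
2 (np.float64(422.2232275354134), np.float64(317.60633550037863)) (np.float64(423.5433588641884), np.float64(317.9277414533907)) [ 397.  -385.1]
3 (np.float64(443.86791414813877), np.float64(300.0108508919981)) (np.float64(444.3190645918455), np.float64(299.6085890637225)) [ 432.9 -428.2]
```

View pics/v4.png

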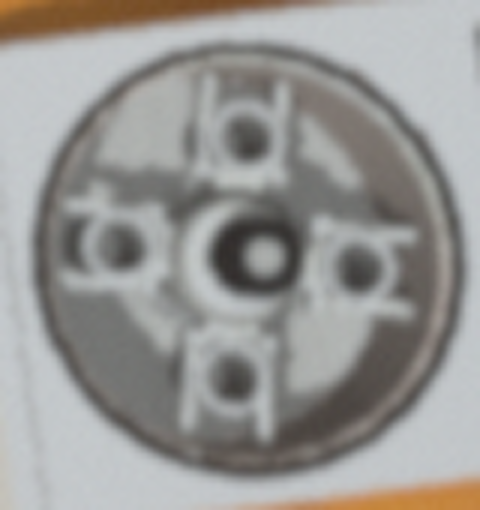

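Mouth rings in the full image are at about (425.8,277), (404.8,295.9), (423.5,317.9) and (444.3,299.6). That puts the rotor at about (438.4,-389.2) with yaw about -6°.

```bash
python3 -c "
from h import *
print(tri((318,222),(309,226)))"; python3 -m creep '[[-0.1,[0,-0.1,4],0],[-0.1,[0,-0.1,8],0],[-0.1,[0,-0.1,12],0],[-0.1,[0,-0.1,16],0],[-0.1,[0,-0.1,16],0]]'
```

```text
(array([ 565.51296837, -165.19743799,  129.93320521]), np.float64(27.113252057031335))
clock: 12.35
eef_pos: [639.8, 59.6, 138.7]
eef_rot: [-3.133, 0.001, 1.52]
wrist_force: [-0.4, -0.1, -0.4]
finger_gap: 42.6
finger_force: 0.0
```

```bash
python3 -m creep '[[-0.1,[0,0,2],0],[-0.1,[0,0,3.9],0],[-0.1,[0,0,3.9],0],[-0.1,[0,0,3.9],0],[-1,[0,0,3.9],0],[-1,[0,0,3.9],0],[-1,[0,0,3.9],0],[-1,[0,0,3.9],0]]' 15; python3 -m creep '[[-1,[0,0,-2],0],[-1,[0,0,-6],0],[-1,[0,0,-10],0],[-1,[0,0,-11],0],[-1,[0,0,-11],0]]'; python3 -c "
from h import *
rows(478.2,-393.5,215,105)
cv2.imwrite('pics/v5.png',np.hstack([crop(shot('top','t5'),120,140,100,100,4),crop(shot('scene','s5'),120,180,100,100,4)]))"
```

```text
clock: 13.15
eef_pos: [642.4, 61.4, 104.9]
eef_rot: [3.141, -0.0, 1.522]
wrist_force: [-1.2, -0.6, 1.7]
finger_gap: 17.5
finger_force: 15.0
clock: 13.65
eef_pos: [642.7, 61.4, 216.0]
eef_rot: [3.139, -0.0, 1.522]
wrist_force: [0.3, 0.2, -0.9]
finger_gap: 17.5
finger_force: 15.0
t 13.7 pos [642.7  61.4 216. ] yaw 87.2 -> shift [-46.24 -14.21   0.05] roll -3.56 F [ 0.3  0.2 -0.9]
```

View pics/v5.png

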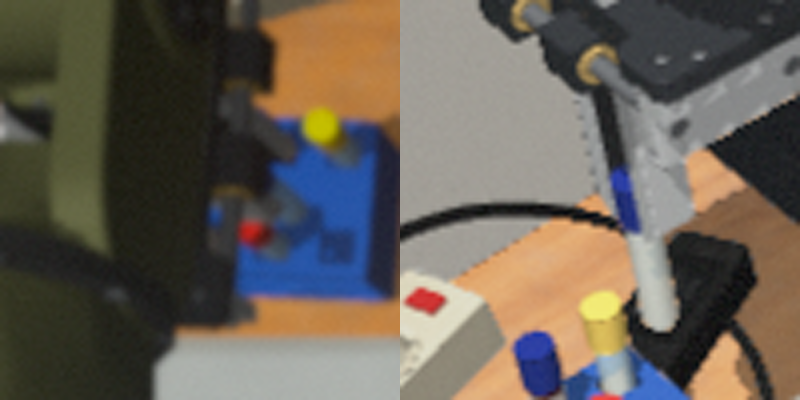

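In the scene crop the held blue balance tube hangs straight and is clear of the rack. Carry it to sleeve a.

```bash
python3 -m creep '[[-1,[-4.2,-1.3,0],-0.3],[-1,[-8.4,-2.6,0],-0.6],[-1,[-12.6,-3.9,0],-1],[-1,[-16.8,-5.2,0],-1.3],[-1,[-21,-6.5,0],-1.6],[-1,[-25.2,-7.8,0],-1.9],[-1,[-29.4,-9.1,0],-2.2],[-1,[-33.6,-10.4,0],-2.6],[-1,[-37.8,-11.7,0],-2.9],[-1,[-42,-13,0],-3.2],[-1,[-46.2,-14.2,0],-3.55],[-1,[-46.2,-14.2,0],-3.55]]'; python3 -m creep '[[-1,[0,0,0],0],[-1,[0,0,0],0]]'; python3 -c "
from h import *
rows(478.2,-393.5,160,105)"
```

```text
clock: 14.95
eef_pos: [475.2, -396.8, 211.8]
eef_rot: [-3.139, -0.003, 1.828]
wrist_force: [0.3, -0.1, 0.3]
finger_gap: 18.1
finger_force: 15.0
clock: 15.15
eef_pos: [478.0, -392.1, 213.4]
eef_rot: [-3.141, -0.002, 1.832]
wrist_force: [-0.1, 1.0, 0.0]
finger_gap: 17.7
finger_force: 15.0
t 15.2 pos [ 478.  -392.1  213.4] yaw 105.0 -> shift [-0.14 -0.02  5.34] roll -0.0 F [-0.1  1.   0. ]
```

```bash
python3 -m creep '[[-1,[-0.05,0,2],0],[-1,[-0.1,0,4],0],[-1,[-0.1,0,5],0],[-1,[-0.1,0,5.2],0],[-1,[-0.1,0,5.2],0],[-1,[-0.1,0,5.2],0]]';python3 -m creep '[[-1,[0,0,0.3],0],[-1,[0,0,0.6],0],[-1,[0,0,0.9],0],[-1,[0,0,0.9],0]]'; python3 -c "
from h import *
rows(478.2,-393.5,110,105); print(manip.read_state()['moment'])"
```

```text
clock: 15.75
eef_pos: [478.5, -394.1, 163.4]
eef_rot: [3.141, 0.001, 1.832]
wrist_force: [0.3, 0.7, -0.3]
finger_gap: 18.0
finger_force: 15.0
clock: 16.15
eef_pos: [477.9, -394.0, 152.9]
eef_rot: [-3.141, -0.001, 1.832]
wrist_force: [-0.8, 0.3, -0.8]
finger_gap: 17.6
finger_force: 15.0
t 16.1 pos [ 477.9 -394.   152.9] yaw 104.9 -> shift [0.04 0.04 4.29] roll -0.01 F [-0.8  0.3 -0.8]
[-0.03801954 -0.12282336  0.00678522]
```

```bash
python3 -m creep '[[-1,[0,0,1],0],[-1,[0,0,2],0],[-1,[0,0,3],0],[-1,[0,0,4],0],[-1,[0,0,4.4],0],[-1,[0,0,4.6],0],[-1,[0,0,4.6],0]]'; python3 -c "
from h import *
rows(478.2,-393.5,110,105); print(manip.read_state()['moment'])"
```

```text
clock: 16.85
eef_pos: [478.6, -394.3, 108.0]
eef_rot: [3.141, 0.001, 1.832]
wrist_force: [2.2, 1.1, 5.3]
finger_gap: 17.6
finger_force: 15.0
t 16.9 pos [ 478.6 -394.3  108. ] yaw 105.0 -> shift [ 0.08 -0.02 -0.2 ] roll -0.01 F [2.2 1.1 5.3]
[ 0.28663756 -0.60764782  0.02810122]
```

```bash
python3 -m creep '[[-0.47,[0,0,0],0],[-0.47,[0,0,0],0],[-0.47,[0,0,-2],0],[-0.47,[0,0,-6],0],[-0.3,[0,0,-11],0],[-0.1,[0,0,-11],0]]' 15;  python3 -m creep '[[-0.1,[3.5,2.8,0],0.3],[-0.1,[7,5.6,0],0.6],[-0.1,[10.5,8.4,0],0.9],[-0.1,[14,11.2,0],1.2],[-0.1,[17.5,14,0],1.5],[-0.1,[21,16.8,0],1.8],[-0.1,[24.5,19.6,0],2.1],[-0.1,[28,22.4,0],2.4],[-0.1,[31.5,25.2,0],2.7],[-0.1,[35,28,0],3],[-0.1,[38.5,30.8,0],3.3],[-0.1,[41.5,33.6,0],3.54]]'; python3 -m creep '[[-0.1,[0,0,0],0],[-0.1,[0,0,0],0]]';python3 -c "
from h import *
rows(695.7,93.8,104,87.3)
cv2.imwrite('pics/v6.png',np.hstack([crop(shot('top','t6'),385,245,100,100,4),crop(shot('scene','s6'),120,180,100,100,4)]))"
```

```text
clock: 17.45
eef_pos: [479.4, -395.5, 224.3]
eef_rot: [3.137, 0.008, 1.832]
wrist_force: [-0.4, -0.6, 0.5]
finger_gap: 37.9
finger_force: 0.0
clock: 18.65
eef_pos: [695.9, 95.5, 216.7]
eef_rot: [-3.141, 0.0, 1.522]
wrist_force: [-0.3, -0.7, 0.2]
finger_gap: 42.5
finger_force: 0.0
clock: 18.85
eef_pos: [695.5, 94.0, 216.1]
eef_rot: [-3.14, 0.001, 1.524]
wrist_force: [-0.6, -0.2, -0.3]
finger_gap: 42.5
finger_force: 0.0
t 18.9 pos [695.5  94.  216.1] yaw 87.3 -> shift [-1.000e-02  4.000e-02  1.121e+01] roll 0.0 F [-0.6 -0.2 -0.3]
```

View pics/v6.png

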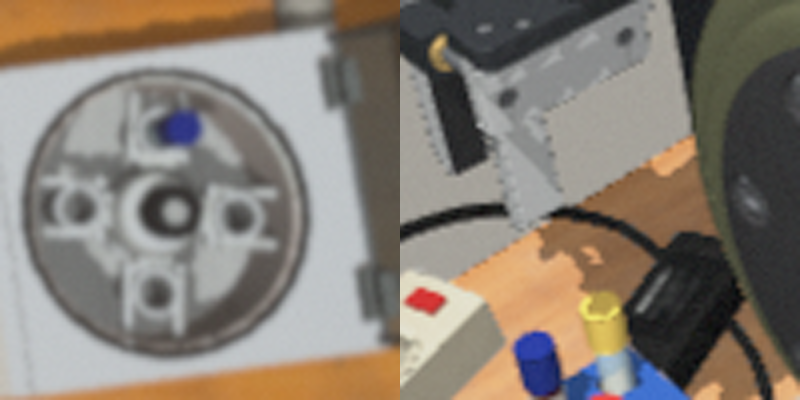

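The blue balance tube is in sleeve a (top mouth, cap at crop (182,128)). Next is the blue blood tube.

```bash
python3 -m creep '[[-0.1,[0,0,4],0],[-0.1,[0,0,8],0],[-0.1,[0,0,11.2],0],[-0.1,[0,0,11.2],0],[-0.1,[0,0,11.2],0],[-1,[0,0,11.2],0],[-1,[0,0,11.2],0],[-1,[0,0,11.2],0],[-1,[0,0,11.2],0]]' 15; python3 -m creep '[[-1,[0,0,-2],0],[-1,[0,0,-6],0],[-1,[0,0,-10],0],[-1,[0,0,-12.6],0],[-1,[0,0,-12.6],0],[-1,[0,0,-12.6],0]]';python3 -c "
from h import *
rows(398.6,-384.9,216,105)"
```

```text
clock: 19.85
eef_pos: [695.9, 93.5, 106.3]
eef_rot: [3.141, -0.0, 1.523]
wrist_force: [0.4, -0.2, 3.2]
finger_gap: 17.6
finger_force: 15.0
clock: 20.45
eef_pos: [695.6, 93.5, 231.3]
eef_rot: [3.141, 0.0, 1.523]
wrist_force: [0.2, 0.2, 0.0]
finger_gap: 17.5
finger_force: 15.0
t 20.4 pos [695.6  93.5 231.3] yaw 87.3 -> shift [-49.21 -27.37   1.52] roll -3.55 F [0.2 0.2 0. ]
```

```bash
python3 -m creep '[[-1,[-4.1,-2.3,0],-0.3],[-1,[-8.2,-4.6,0],-0.6],[-1,[-12.3,-6.9,0],-0.9],[-1,[-16.4,-9.1,0],-1.2],[-1,[-20.5,-11.4,0],-1.5],[-1,[-24.6,-13.7,0],-1.8],[-1,[-28.7,-16,0],-2.1],[-1,[-32.8,-18.2,0],-2.4],[-1,[-36.9,-20.5,0],-2.7],[-1,[-41,-22.8,0],-3],[-1,[-45.1,-25.1,0],-3.3],[-1,[-49.2,-27.4,0],-3.55]]'; python3 -m creep '[[-1,[0,0,0],0],[-1,[0,0,0],0],[-1,[0,0,0],0]]'; python3 -c "
from h import *
rows(398.6,-384.9,162,105)"
```

```text
clock: 21.65
eef_pos: [396.7, -385.8, 229.9]
eef_rot: [-3.14, -0.002, 1.834]
wrist_force: [0.4, -0.3, -1.0]
finger_gap: 17.5
finger_force: 15.0
clock: 21.95
eef_pos: [398.7, -383.8, 230.6]
eef_rot: [-3.141, -0.001, 1.833]
wrist_force: [-1.2, 0.2, 0.7]
finger_gap: 17.6
finger_force: 15.0
t 21.9 pos [ 398.7 -383.8  230.6] yaw 105.0 -> shift [-0.11 -0.03  6.86] roll 0.01 F [-1.2  0.2  0.7]
```

```bash
python3 -m creep '[[-1,[-0.1,0,3],0],[-1,[-0.1,0,5],0],[-1,[-0.1,0,6.5],0],[-1,[-0.1,0,6.8],0],[-1,[-0.1,0,6.8],0],[-1,[-0.1,0,6.8],0]]'|sed -n 2p;python3 -m creep '[[-1,[0,0,0.3],0],[-1,[0,0,0.6],0],[-1,[0,0,0.9],0],[-1,[0,0,0.9],0]]'; python3 -c "
from h import *
rows(398.6,-384.9,109,105); print(manip.read_state()['moment'])"
```

```text
eef_pos: [399.2, -385.6, 164.3]
clock: 22.95
eef_pos: [398.5, -385.7, 154.0]
eef_rot: [-3.141, -0.0, 1.832]
wrist_force: [-0.3, -0.2, -0.2]
finger_gap: 17.4
finger_force: 15.0
t 22.9 pos [ 398.5 -385.7  154. ] yaw 105.0 -> shift [0.07 0.03 4.5 ] roll -0.0 F [-0.3 -0.2 -0.2]
[-0.09140535 -0.09092222  0.0459027 ]
```

```bash
python3 -m creep '[[-1,[0.05,0,1],0],[-1,[0.05,0,2],0],[-1,[0.05,0,3],0],[-1,[0.05,0,4],0],[-1,[0.05,0,4.5],0],[-1,[0.05,0,4.7],0],[-1,[0.05,0,4.7],0]]'; python3 -c "
from h import *
rows(398.6,-384.9,109,105); print(manip.read_state()['moment'])"
```

```text
clock: 23.65
eef_pos: [398.6, -385.5, 107.1]
eef_rot: [3.141, 0.001, 1.832]
wrist_force: [-0.1, -1.1, 2.6]
finger_gap: 17.7
finger_force: 15.7
t 23.6 pos [ 398.6 -385.5  107.1] yaw 105.0 -> shift [ 0.06  0.02 -0.19] roll -0.0 F [-0.1 -1.1  2.6]
[-0.50424896 -0.14183857 -0.019636  ]
```

```bash
python3 -m creep '[[-0.47,[0,0,0],0],[-0.47,[0,0,0],0],[-0.47,[0,0,-2],0],[-0.47,[0,0,-6],0],[-0.3,[0,0,-11],0],[-0.1,[0,0,-11],0]]' 15;  python3 -m creep '[[-0.1,[3,3.4,0],0.3],[-0.1,[6,6.8,0],0.6],[-0.1,[9,10.2,0],0.9],[-0.1,[12,13.6,0],1.2],[-0.1,[15,17,0],1.5],[-0.1,[18,20.4,0],1.8],[-0.1,[21,23.8,0],2.1],[-0.1,[24,27.2,0],2.4],[-0.1,[27,30.6,0],2.7],[-0.1,[30,34,0],3],[-0.1,[33,37.4,0],3.3],[-0.1,[35.3,40.1,0],3.54]]'; python3 -m creep '[[-0.1,[0,0,0],0],[-0.1,[0,0,0],0],[-0.1,[0,0,0],0]]';python3 -c "
from h import *
rows(694.1,59.9,104,87.3)
shot('top','t7')"
```

```text
clock: 24.25
eef_pos: [399.9, -386.5, 223.6]
eef_rot: [3.137, 0.008, 1.833]
wrist_force: [0.4, 0.3, -1.3]
finger_gap: 37.5
finger_force: 0.0
clock: 25.45
eef_pos: [695.2, 62.0, 216.3]
eef_rot: [-3.14, -0.0, 1.524]
wrist_force: [0.3, -1.4, -0.5]
finger_gap: 42.1
finger_force: 0.0
clock: 25.75
eef_pos: [694.1, 58.6, 217.1]
eef_rot: [-3.141, 0.0, 1.523]
wrist_force: [-0.5, -0.3, -0.2]
finger_gap: 42.5
finger_force: 0.0
t 25.8 pos [694.1  58.6 217.1] yaw 87.3 -> shift [ 0.13 -0.   11.31] roll -0.01 F [-0.5 -0.3 -0.2]
```

```bash
python3 -m creep '[[-0.1,[0.1,0,4],0],[-0.1,[0.1,0,8],0],[-0.1,[0.1,0,11.3],0],[-0.1,[0.1,0,11.3],0],[-0.1,[0.1,0,11.3],0],[-1,[0.1,0,11.3],0],[-1,[0.1,0,11.3],0],[-1,[0.1,0,11.3],0],[-1,[0.1,0,11.3],0]]' 15; python3 -m creep '[[-1,[0,0,-2],0],[-1,[0,0,-6],0],[-1,[0,0,-10],0],[-1,[0,0,-12.6],0],[-1,[0,0,-12.6],0],[-1,[0,0,-12.6],0]]'; python3 -m creep '[[-1,[-4.2,-2,0],-0.3],[-1,[-8.4,-4,0],-0.6],[-1,[-12.5,-6,0],-0.9],[-1,[-16.7,-7.9,0],-1.2],[-1,[-20.9,-9.9,0],-1.5],[-1,[-25,-11.9,0],-1.8],[-1,[-29.2,-13.9,0],-2.1],[-1,[-33.4,-15.8,0],-2.4],[-1,[-37.6,-17.8,0],-2.7],[-1,[-41.8,-19.8,0],-3],[-1,[-45.9,-21.8,0],-3.3],[-1,[-50,-23.7,0],-3.55]]'; python3 -m creep '[[-1,[0,0,0],0],[-1,[0,0,0],0],[-1,[0,0,0],0]]'; python3 -c "
from h import *
rows(434.1,-429,162,105)"
```

```text
clock: 26.7
eef_pos: [694.9, 60.5, 105.3]
eef_rot: [3.14, -0.0, 1.524]
wrist_force: [0.1, -0.6, 2.2]
finger_gap: 17.5
finger_force: 15.0
clock: 27.3
eef_pos: [694.5, 60.5, 230.3]
eef_rot: [3.141, -0.0, 1.524]
wrist_force: [-0.1, -0.5, -1.4]
finger_gap: 17.6
finger_force: 15.0
clock: 28.5
eef_pos: [432.7, -428.9, 228.8]
eef_rot: [-3.14, -0.002, 1.834]
wrist_force: [0.5, 0.2, -0.1]
finger_gap: 17.6
finger_force: 15.0
clock: 28.8
eef_pos: [434.6, -426.8, 229.5]
eef_rot: [-3.141, -0.001, 1.834]
wrist_force: [-0.3, 1.2, -0.5]
finger_gap: 17.1
finger_force: 15.0
t 28.8 pos [ 434.6 -426.8  229.5] yaw 105.1 -> shift [-0.21 -0.1   6.75] roll 0.02 F [-0.3  1.2 -0.5]
```

```bash
python3 -m creep '[[-1,[-0.2,-0.05,3],0],[-1,[-0.2,-0.05,5],0],[-1,[-0.2,-0.05,6.4],0],[-1,[-0.2,-0.05,6.7],0],[-1,[-0.2,-0.05,6.7],0],[-1,[-0.2,-0.05,6.7],0]]'|sed -n 2p;python3 -m creep '[[-1,[0,0,0.3],0],[-1,[0,0,0.6],0],[-1,[0,0,0.9],0],[-1,[0,0,0.9],0]]'; python3 -c "
from h import *
rows(434.1,-429,109,105); print(manip.read_state()['moment'])"
```

```text
eef_pos: [434.8, -429.9, 164.6]
clock: 29.8
eef_pos: [434.1, -429.7, 153.9]
eef_rot: [-3.141, -0.001, 1.833]
wrist_force: [0.1, 0.2, 0.3]
finger_gap: 17.5
finger_force: 15.0
t 29.8 pos [ 434.1 -429.7  153.9] yaw 105.0 -> shift [0.07 0.02 4.49] roll 0.01 F [0.1 0.2 0.3]
[-0.04765716 -0.08231405 -0.03042733]
```

Entered. Seat, release, and go to the yellow blood tube (645.4,130.2).

```bash
python3 -m creep '[[-1,[0.05,0,1],0],[-1,[0.05,0,2],0],[-1,[0.05,0,3],0],[-1,[0.05,0,4],0],[-1,[0.05,0,4.5],0],[-1,[0.05,0,4.7],0],[-1,[0.05,0,4.7],0]]'; python3 -m creep '[[-0.47,[0,0,0],0],[-0.47,[0,0,0],0],[-0.47,[0,0,-2],0],[-0.47,[0,0,-6],0],[-0.3,[0,0,-11],0],[-0.1,[0,0,-11],0],[-0.1,[0,0,-11],0]]'; python3 -c "
from h import *
rows(645.4,130.2,217,87.3)"
```

```text
clock: 30.5
eef_pos: [434.3, -429.9, 108.1]
eef_rot: [3.141, 0.001, 1.833]
wrist_force: [-1.0, 0.1, 6.3]
finger_gap: 17.9
finger_force: 15.0
clock: 31.2
eef_pos: [434.3, -429.5, 218.0]
eef_rot: [3.141, 0.001, 1.833]
wrist_force: [-0.5, -0.1, -1.3]
finger_gap: 41.4
finger_force: 0.0
t 31.2 pos [ 434.3 -429.5  218. ] yaw 105.1 -> shift [48.57 34.92  0.06] roll 3.55 F [-0.5 -0.1 -1.3]
```

```bash
python3 -m creep '[[-0.1,[4,2.9,0],0],[-0.1,[8,5.8,0],0],[-0.1,[12,8.7,0],0],[-0.1,[16,11.6,0],0],[-0.1,[20,14.5,0],0],[-0.1,[24,17.4,0],0]]' |sed -n 2p;  python3 -m creep '[[-0.1,[4,2.9,0],0.5],[-0.1,[8,5.8,0],1],[-0.1,[12,8.7,0],1.5],[-0.1,[16,11.6,0],2],[-0.1,[20,14.5,0],2.6],[-0.1,[24,17.2,0],3.2],[-0.1,[24.6,17.5,0],3.55],[-0.1,[24.6,17.5,0],3.55],[-0.1,[24.6,17.5,0],3.55]]'; python3 -c "
from h import *
rows(645.4,130.2,104,87.3)
a=shot('top','t8');b=shot('scene','s8')
cv2.imwrite('pics/v8.png',np.hstack([crop(a,385,245,100,100,4),crop(b,120,230,100,100,4)]))"
```

```text
eef_pos: [539.7, -150.3, 215.7]
clock: 32.7
eef_pos: [644.6, 129.9, 216.0]
eef_rot: [-3.139, 0.001, 1.524]
wrist_force: [0.4, -0.9, 0.6]
finger_gap: 42.6
finger_force: 0.0
t 32.7 pos [644.6 129.9 216. ] yaw 87.3 -> shift [ 0.04  0.1  11.2 ] roll 0.01 F [ 0.4 -0.9  0.6]
```

View pics/v8.png

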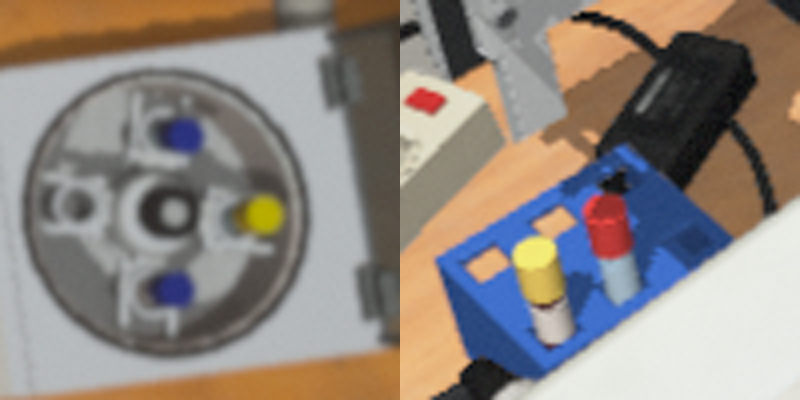

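Three tubes are in: blue caps at top and bottom, yellow on the hinge side. The yellow blood tube still stands in the rack.

```bash
python3 -m creep '[[-0.1,[0,0.1,4],0],[-0.1,[0,0.1,8],0],[-0.1,[0,0.1,11.2],0],[-0.1,[0,0.1,11.2],0],[-0.1,[0,0.1,11.2],0],[-1,[0,0.1,11.2],0],[-1,[0,0.1,11.2],0],[-1,[0,0.1,11.2],0],[-1,[0,0.1,11.2],0]]' 15; python3 -m creep '[[-1,[0,0,-2],0],[-1,[0,0,-6],0],[-1,[0,0,-10],0],[-1,[0,0,-12.6],0],[-1,[0,0,-12.6],0],[-1,[0,0,-12.6],0]]'; python3 -m creep '[[-1,[-4.1,-1.5,0],-0.3],[-1,[-8.2,-3,0],-0.6],[-1,[-12.3,-4.5,0],-0.9],[-1,[-16.3,-6,0],-1.2],[-1,[-20.4,-7.5,0],-1.5],[-1,[-24.5,-9,0],-1.8],[-1,[-28.6,-10.5,0],-2.1],[-1,[-32.6,-12,0],-2.4],[-1,[-36.7,-13.5,0],-2.7],[-1,[-40.8,-15,0],-3],[-1,[-44.9,-16.5,0],-3.3],[-1,[-48.9,-18,0],-3.55]]'; python3 -m creep '[[-1,[0,0,0],0],[-1,[0,0,0],0],[-1,[0,0,0],0]]'; python3 -c "
from h import *
rows(442.9,-349.9,162,105)"
```

```text
clock: 33.7
eef_pos: [646.3, 130.6, 106.2]
eef_rot: [3.14, -0.0, 1.524]
wrist_force: [-0.2, 0.0, 3.0]
finger_gap: 17.5
finger_force: 15.0
clock: 34.3
eef_pos: [645.9, 130.5, 231.3]
eef_rot: [3.141, -0.0, 1.524]
wrist_force: [-0.2, 0.6, -0.6]
finger_gap: 17.6
finger_force: 15.0
clock: 35.5
eef_pos: [441.8, -350.7, 229.8]
eef_rot: [-3.14, -0.002, 1.834]
wrist_force: [0.3, 0.0, -1.3]
finger_gap: 17.4
finger_force: 15.0
clock: 35.8
eef_pos: [443.3, -348.5, 230.6]
eef_rot: [-3.141, -0.001, 1.834]
wrist_force: [-0.3, -0.7, 0.1]
finger_gap: 17.7
finger_force: 15.0
t 35.8 pos [ 443.3 -348.5  230.6] yaw 105.1 -> shift [-0.13 -0.07  6.86] roll 0.02 F [-0.3 -0.7  0.1]
```

```bash
python3 -m creep '[[-1,[-0.12,-0.05,3],0],[-1,[-0.12,-0.05,5],0],[-1,[-0.12,-0.05,6.5],0],[-1,[-0.12,-0.05,6.8],0],[-1,[-0.12,-0.05,6.8],0],[-1,[-0.12,-0.05,6.8],0]]'|sed -n 2p;python3 -m creep '[[-1,[0,0,0.3],0],[-1,[0,0,0.6],0],[-1,[0,0,0.9],0],[-1,[0,0,0.9],0]]'; python3 -c "
from h import *
rows(442.9,-349.9,109,105); print(manip.read_state()['moment'])"
```

```text
eef_pos: [443.5, -350.5, 164.4]
clock: 36.8
eef_pos: [442.8, -350.6, 154.0]
eef_rot: [-3.141, -0.001, 1.833]
wrist_force: [-0.1, -0.5, 0.3]
finger_gap: 17.9
finger_force: 15.0
t 36.8 pos [ 442.8 -350.6  154. ] yaw 105.0 -> shift [0.06 0.03 4.5 ] roll 0.01 F [-0.1 -0.5  0.3]
[-0.03737694 -0.10359705 -0.0082034 ]
```

```bash
python3 -m creep '[[-1,[0.05,0,1],0],[-1,[0.05,0,2],0],[-1,[0.05,0,3],0],[-1,[0.05,0,4],0],[-1,[0.05,0,4.5],0],[-1,[0.05,0,4.7],0],[-1,[0.05,0,4.7],0]]'; python3 -m creep '[[-0.47,[0,0,0],0],[-0.47,[0,0,0],0],[-0.47,[0,0,-2],0],[-0.47,[0,0,-6],0],[-0.47,[0,0,-11],0],[-0.6,[0,0,-16],0],[-0.8,[0,0,-21],0],[-1,[0,0,-21],0]]'; python3 -m creep '[[-1,[-0.7,-4.5,0],0],[-1,[-1.4,-9,0],0],[-1,[-2,-13.5,0],0],[-1,[-2.6,-18,0],0],[-1,[-3.2,-22.5,0],0],[-1,[-3.9,-27,0],0],[-1,[-4.5,-31.5,0],0],[-1,[-5.2,-36,0],0],[-1,[-5.8,-40.5,0],0],[-1,[-6.5,-45,0],0],[-1,[-6.9,-47.7,0],0],[-1,[-6.9,-47.7,0],0]]';  python3 -c "
from h import *
a=shot('top','t9');b=shot('scene','s9')
p=crop(b,360,80,133,100,3)[:300,:400]
cv2.imwrite('pics/v9.png',np.vstack([np.hstack([crop(b,345,200,80,60,5),crop(b,340,85,133,100,3)[:300,:399]]),cv2.copyMakeBorder(crop(a,335,265,80,60,5),0,0,0,0,0)[:, :400] if 0 else np.hstack([crop(a,335,265,80,60,5),crop(a,435,230,133,100,3)[:300,:399]])]))"
```

```text
clock: 37.5
eef_pos: [443.1, -350.4, 107.9]
eef_rot: [3.141, 0.001, 1.833]
wrist_force: [-1.4, -0.1, 5.1]
finger_gap: 17.4
finger_force: 15.0
clock: 38.3
eef_pos: [443.8, -351.1, 324.4]
eef_rot: [3.136, 0.009, 1.833]
wrist_force: [0.4, 0.1, -0.4]
finger_gap: 6.5
finger_force: 0.0
clock: 39.5
eef_pos: [-2.7, -541.4, 316.2]
eef_rot: [3.141, -0.001, 1.83]
wrist_force: [0.5, 0.2, -0.9]
finger_gap: 0.5
finger_force: 0.0
```

View pics/v9.png

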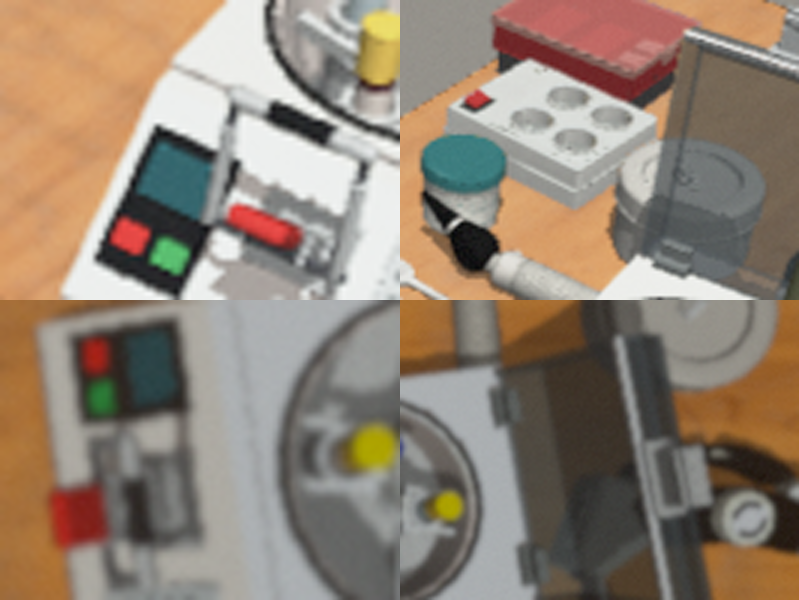

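Scene panel: red lever grip at about (398,245), loop bar with black middle at about (405.6,224.4), near hinge block at (430.7,171), lid corner at (435,96.7). Top panel: lever tip (350.6,307.8), bar (362.4,307), hinge (470,265), lid corner (508,243), keeper near (528,290).

Run:
```python
from h import *
np.set_printoptions(precision=1,suppress=True)
b=(0,0,0)
c=np.array([438.5,-389.5]); e=np.array([np.sin(np.radians(7.5)),-np.cos(np.radians(7.5))]); n=np.array([-e[1],e[0]])
def rep(k,s,t):
    p,d=tri(s,t); q=p[:2]-c; print(k,p,"gap",round(d,1),"centrifuge frame x,y",(q@e).round(1),(q@n).round(1))
rep("bar",(405.6,224.4),(362.4,307))
rep("levertip",(398,245.4),(350.6,307.8))
rep("hinge",(430.7,171),(470,265))
rep("lidcorner",(435,96.7),(508.3,243.3))
a=cv2.imread("pics/t9_full.png");s=cv2.imread("pics/s9_full.png")
for nm,im,reg in(("top",a,(335,420,280,330)),("scene",s,(380,420,220,260))):
    h=cv2.cvtColor(im,cv2.COLOR_BGR2HSV); m=((h[...,0]<8)|(h[...,0]>172))&(h[...,1]>130)&(h[...,2]>90)
    u0,u1,v0,v1=reg; k=np.zeros_like(m);k[v0:v1,u0:u1]=m[v0:v1,u0:u1]
    yy,xx=np.nonzero(k); print(nm,"red",len(xx),xx.mean(),yy.mean(),xx.min(),xx.max(),yy.min(),yy.max())
for nm,P in dict(a=(478.4,-394,120),c=(398.6,-385.3,120),b=(442.9,-350,120),d=(434.3,-429.6,120),knob=(438.5,-389.6,116)).items(): print(nm,proj("top",P),proj("scene",P))
for nm,(u,v) in dict(keeperL=(645,455),keeperR=(700,450),kl2=(660,515),edgeA=(620,340),edgeB=(690,590)).items():
    U=(435+(u-400)/3,230+(v-300)/3); print(nm,U,[onz("top",*U,z).round(1) for z in(200,270)])
```

```text
bar [ 420.6 -257.5  147.4] gap 1.0 centrifuge frame x,y -133.2 -0.5
levertip [ 418.2 -238.1  110.4] gap 1.1 centrifuge frame x,y -152.8 -0.4
hinge [ 500.6 -475.   108.6] gap 0.1 centrifuge frame x,y 92.9 50.4
lidcorner [ 524.5 -481.5  272.7] gap 1.4 centrifuge frame x,y 102.4 73.3
top red 108 350.1296296296296 307.68518518518516 345 355 302 314
scene red 70 397.45714285714286 244.9857142857143 391 404 241 249
a [430.9 276.2] [418.9 188.4]
c [428.1 318. ] [450.8 207.8]
b [408.9 294.8] [421.5 206.4]
d [450.3 299.1] [447.1 189.6]
knob [429. 297.] [434.2 199.5]
keeperL (516.6666666666666, 281.6666666666667) [array([ 464.6, -523.9,  200. ]), array([ 462.6, -492.4,  270. ])]
keeperR (535.0, 280.0) [array([ 467.3, -556.3,  200. ]), array([ 465. , -521.9,  270. ])]
kl2 (521.6666666666666, 301.6666666666667) [array([ 429.8, -530.3,  200. ]), array([ 430.9, -498.3,  270. ])]
edgeA (508.3333333333333, 243.33333333333334) [array([ 532.4, -513.6,  200. ]), array([ 524.2, -483.1,  270. ])]
edgeB (531.6666666666666, 326.6666666666667) [array([ 386.9, -544.7,  200. ]), array([ 391.9, -511.4,  270. ])]
```

```bash
python3 -c "
from h import *
rows(330,-600,316,97.5);rows(463,-566,316,97.5);rows(463,-566,250,97.5)
print(onz('top',505,320,60),onz('top',550,300,60))"
```

```text
t 39.6 pos [   0.  -540.6  316.8] yaw 105.0 -> shift [-14.27  30.34   0.08] roll 1.5 F [ 1.1 -0.7 -0.3]
t 39.6 pos [   0.  -540.6  316.8] yaw 105.0 -> shift [-14.43  44.06   0.08] roll 1.5 F [ 1.1 -0.7 -0.3]
t 39.6 pos [   0.  -540.6  316.8] yaw 105.0 -> shift [-14.43  44.06   6.68] roll 1.5 F [ 1.1 -0.7 -0.3]
[ 390.46680697 -557.68217718   60.        ] [ 430.46109587 -653.19192539   60.        ]
```

```bash
python3 -m creep '[[-1,[-2,4,0],0],[-1,[-4,8,0],0],[-1,[-6,12.5,0],0],[-1,[-8,17,0],0.5],[-1,[-10.2,21.5,0],1],[-1,[-12.3,26,0],1.5],[-1,[-14.3,30.4,0],1.5],[-1,[-14.4,35,0],1.5],[-1,[-14.4,39.5,0],1.5],[-1,[-14.4,44,0],1.5],[-1,[-14.4,44,0],1.5]]'; python3 -m creep '[[-1,[0,0,2],0],[-1,[0,0,4.5],0],[-1,[0,0,6.6],0],[-1,[0,0,6.6],0]]'; python3 -c "
from h import *
rows(463,-566,250,97.5)"
```

```text
clock: 40.7
eef_pos: [468.6, -561.5, 316.0]
eef_rot: [3.142, -0.002, 1.71]
wrist_force: [0.1, 0.2, 0.1]
finger_gap: 0.9
finger_force: 0.0
clock: 41.1
eef_pos: [462.4, -564.1, 248.2]
eef_rot: [-3.139, -0.005, 1.703]
wrist_force: [0.1, -1.1, 0.1]
finger_gap: 0.4
finger_force: 0.0
t 41.1 pos [ 462.4 -564.1  248.2] yaw 97.6 -> shift [-0.2   0.04 -0.18] roll 0.02 F [ 0.1 -1.1  0.1]
```

```bash
python3 -m creep '[[-1,[2,0,0],0],[-1,[3.6,0,0],0],[-1,[4.4,0,0],0],[-1,[5.6,0,-0.2],0],[-1,[6.8,0,-0.4],0],[-1,[7.9,0,-0.5],0],[-1,[9,0,-0.4],0],[-1,[10.2,0,-0.2],0],[-1,[11.3,0,0.1],0],[-1,[12.4,0,0.6],0],[-1,[13.4,0,1],0],[-1,[14.4,0,1.6],0]]'; python3 -c "
from h import *
rows(463,-566,250,97.5);shot('scene','s10')"
```

```text
clock: 42.3
eef_pos: [444.0, -422.7, 237.2]
eef_rot: [3.14, 0.002, 1.703]
wrist_force: [0.3, -0.7, 4.4]
finger_gap: 0.0
finger_force: 1.8
t 42.3 pos [ 444.  -422.7  237.2] yaw 97.6 -> shift [-14.46   0.    -1.24] roll 0.01 F [ 0.3 -0.7  4.4]
```

```bash
python3 -m creep '[[-1,[0.9,0,0.7],0],[-1,[1.8,0,1.4],0],[-1,[2.6,0,2.1],0],[-1,[3.4,0,3],0],[-1,[4.1,0,3.9],0],[-1,[4.8,0,4.9],0],[-1,[5.3,0,5.9],0],[-1,[5.7,0,6.8],0],[-1,[6,0,7.4],0],[-1,[6,0,7.7],0]]'; python3 -m creep '[[-1,[0,0,0.2],0],[-1,[0,0,0.4],0],[-1,[0,0,0.4],0]]'
```

```text
clock: 43.35
eef_pos: [435.4, -363.0, 157.6]
eef_rot: [-3.141, -0.001, 1.703]
wrist_force: [-0.4, 0.8, 1.3]
finger_gap: 0.8
finger_force: 1.0
clock: 43.65
eef_pos: [435.6, -363.5, 154.3]
eef_rot: [-3.141, -0.0, 1.702]
wrist_force: [0.1, 0.1, 0.2]
finger_gap: 0.5
finger_force: 0.0
```

```bash
python3 -m creep '[[-1,[0,0,0.2],0],[-1,[0,0,0.3],0],[-1,[0,0,0.3],0]]'|sed -n '2p;4p'; python3 -m creep '[[-1,[0,0,0.2],0],[-1,[0,0,0.3],0],[-1,[0,0,0.3],0]]'|sed -n '2p;4p'; python3 -m creep '[[-1,[0,0,0.2],0],[-1,[0,0,0.3],0],[-1,[0,0,0.3],0]]'|sed -n '2p;4p'
```

```text
eef_pos: [435.6, -363.3, 151.3]
wrist_force: [-0.3, -0.4, 0.6]
eef_pos: [435.8, -363.5, 150.0]
wrist_force: [-4.6, 4.2, 15.5]
eef_pos: [435.9, -363.6, 149.6]
wrist_force: [-13.4, 14.1, 40.3]
```

```bash
python3 -m creep '[[-1,[0,0,-2],0],[-1,[0,0,-6],0],[-1,[0,0,-10],0],[-1,[0,0,-14],0],[-1,[0,0,-14],0]]' |sed -n 2p; python3 -m creep '[[-1,[-1,-4.5,0],0],[-1,[-2,-9,0],0],[-1,[-3.2,-13.5,0],0],[-1,[-4.4,-18,0],0],[-1,[-5.6,-22.5,0],0],[-1,[-6.8,-27,0],0],[-1,[-8,-31.5,0],0],[-1,[-9.2,-36,0],0],[-1,[-10.4,-40.5,0],0],[-1,[-11.6,-45,0],0],[-1,[-11.9,-45.5,0],0],[-1,[-11.9,-45.5,0],0]]'|sed -n 2p;  python3 -c "
from h import *
a=shot('top','t11');b=shot('scene','s11')
cv2.imwrite('pics/v11.png',np.vstack([np.hstack([crop(a,335,270,66,50,6),crop(b,370,190,66,50,6)]),np.hstack([crop(a,335,235,132,100,3),crop(b,345,120,132,100,3)])]))"
```

```text
eef_pos: [436.5, -364.3, 290.9]
eef_pos: [-0.7, -541.2, 284.5]
```

View pics/v11.png

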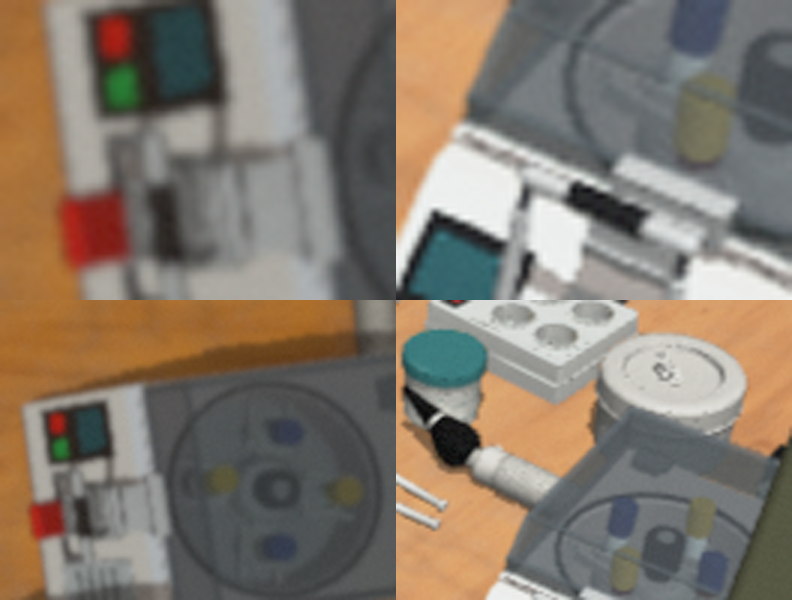

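Lid is shut and all four tubes are seated. The bar's black middle is at top px (362.5,306.7) and the keeper plate starts at about px 366. It is 100 crop pixels tall, so about 32 mm.

Run:
```python
from h import *
np.set_printoptions(precision=1,suppress=True)
c=np.array([438.5,-389.5]); e=np.array([np.sin(np.radians(7.5)),-np.cos(np.radians(7.5))]); n=np.array([-e[1],e[0]])
cf=lambda p:np.r_[(p[:2]-c)@e,(p[:2]-c)@n,p[2]]
for k,(u,v),z in(("lip out",(186,210),117),("line2",(240,205),108),("line1",(203,210),117),("bar",(165,220),140),("lidfrontedge",(325,205),136),("red",(95,232),103)):
    p=onz("top",335+(u+.5)/6-.5,270+(v+.5)/6-.5,z); print(k,p,cf(p))
for k,(u,v) in dict(bar=(608,208),endL=(530,182),endR=(690,235),keepTL=(625,160),keepTR=(730,212)).items():
    U=(370+(u-396)/6,190+v/6); print(k,U,[cf(onz("scene",*U,z)) for z in(117,140)])
a=cv2.imread("pics/t11_full.png"); u0,v0=340,285
g=cv2.cvtColor(a,cv2.COLOR_BGR2GRAY)
for v in(303,306,309): print(v,g[v,345:395])
```

```text
lip out [ 424.8 -266.4  117. ] [-123.9    2.5  117. ]
line2 [ 426.1 -284.9  108. ] [-105.3    1.3  108. ]
line1 [ 424.7 -271.8  117. ] [-118.5    1.7  117. ]
bar [ 422.2 -257.4  140. ] [-133.1    1.1  140. ]
lidfrontedge [ 426.5 -308.2  136. ] [-82.2  -1.3 136. ]
red [ 417.6 -237.9  103. ] [-153.   -1.  103.]
bar (405.3333333333333, 224.66666666666666) [array([-101.2,   11.7,  117. ]), array([-125.9,    2.2,  140. ])]
endL (392.3333333333333, 220.33333333333334) [array([-104.5,   37.6,  117. ]), array([-129.1,   27.2,  140. ])]
endR (419.0, 229.16666666666666) [array([-97.7, -15. , 117. ]), array([-122.5,  -23.6,  140. ])]
keepTL (408.1666666666667, 216.66666666666666) [array([-77.6,  17.9, 117. ]), array([-103.1,    8.2,  140. ])]
keepTR (425.6666666666667, 225.33333333333334) [array([-80.8, -20.5, 117. ]), array([-106.1,  -28.9,  140. ])]
303 [ 92  84  84  85  77  72  69  64  62  65  79  96 104  96  76  52  44  42
  51  72  92  99 101 113 123 138 141 140 146 141 132 141 150 152 152 152
 151 150 145 138 141 150 155 153 141 114  80  64  69  75]
306 [ 86  78  75  65  62  59  58  59  61  64  77  95 104 109 102  75  49  38
  39  63  90  98 100 108 121 134 135 134 145 142 121 120 143 153 156 156
 154 153 152 143 133 146 155 154 146 128  94  68  63  71]
309 [ 96  80  74  72  62  61  58  58  61  59  66  84  97 106  99  75  49  44
  40  54  79  96 106 114 117 123 133 136 142 144 133 128 141 153 155 154
 155 153 153 145 134 139 151 154 153 142 113  80  64  64]
```

```bash
cat > m.py <<'E'
from h import *
np.set_printoptions(precision=1,suppress=True)
c=np.array([438.5,-389.5]); e=np.array([np.sin(np.radians(7.5)),-np.cos(np.radians(7.5))]); n=np.array([-e[1],e[0]])
cf=lambda p:np.r_[(p[:2]-c)@e,(p[:2]-c)@n,p[2]]
def w(x,y,z): return np.r_[c+x*e+y*n,z]
def mask(im,kind):
    h=cv2.cvtColor(im,cv2.COLOR_BGR2HSV).astype(int); H,S,V=h[...,0],h[...,1],h[...,2]
    return {"yellow":(H>20)&(H<35)&(S>120)&(V>90),"red":((H<8)|(H>172))&(S>130)&(V>90),"black":(V<75),"blue":(H>105)&(H<130)&(S>120)}[kind]
def blob(im,kind,box):
    u0,v0,u1,v1=box; m=mask(im,kind)[v0:v1,u0:u1].astype(np.uint8); k,l,st,ce=cv2.connectedComponentsWithStats(m)
    if k<2: return None
    i=1+np.argmax(st[1:,4]); return ce[i]+[u0,v0],st[i]+np.array([u0,v0,0,0,0])
E
python3 - <<'E'
from m import *
t=cv2.imread("pics/t9_full.png");s=cv2.imread("pics/s9_full.png")
P=dict(b=((442.9,-350),"yellow"),d=((434.3,-429.6),"yellow"),a=((478.4,-394),"blue"),c=((398.6,-385.3),"blue"))
g=np.linspace(0,2*np.pi,40)
for k,(p,col) in P.items():
    C=[[p[0]+9*np.cos(q),p[1]+9*np.sin(q),z] for q in g for z in(97,120)]
    for nm,im in(("top",t),("scene",s)):
        U=np.array([proj(nm,x) for x in C]); lo,hi=U.min(0),U.max(0)
        B=blob(im,col,(int(lo[0])-7,int(lo[1])-7,int(hi[0])+8,int(hi[1])+8))
        if B: print(k,nm,"pred",lo,hi,"seen",B[1][:2],B[1][:2]+B[1][2:4]-1,"cen diff",(B[1][:2]+(B[1][2:4]-1)/2)-(lo+hi)/2)
for nm,im,box in(("top",t,(352,295,372,318)),("scene",s,(395,215,418,235))):
    print(nm,blob(im,"black",box)); 
    print(nm,blob(im,"red",(335,285,362,325) if nm=="top" else (385,236,410,255)))
E
```

```text
b top pred [402.  290.1] [413.5 299.5] seen [404 290] [413 298] cen diff [ 0.7 -0.8]
b scene pred [415.2 203.4] [426.1 218.3] seen [417 203] [426 216] cen diff [ 0.9 -1.4]
d top pred [442.3 294.4] [455.  303.8] seen [444 294] [455 303] cen diff [ 0.9 -0.6]
d scene pred [440.7 186.8] [451.6 201.3] seen [442 186] [451 198] cen diff [ 0.4 -2. ]
a top pred [423.5 271.6] [435.5 281.3] seen [427 275] [434 282] cen diff [1.  2.1]
a scene pred [412.9 185.6] [423.4 200. ] seen [416 185] [424 198] cen diff [ 1.9 -1.3]
c top pred [420.6 312.8] [432.7 322.8] seen [424 314] [432 320] cen diff [ 1.3 -0.8]
c scene pred [444.  204.8] [455.5 219.7] seen [446 204] [454 217] cen diff [ 0.2 -1.8]
top (array([362.4, 307. ]), array([360, 301,   6,  13,  56]))
top (array([350.1, 307.7]), array([345, 302,  11,  13, 108]))
scene (array([404.4, 224. ]), array([398, 221,  14,   8,  49]))
scene (array([397.5, 245. ]), array([391, 241,  14,   9,  70]))
```

Run:
```python
from m import *
ds,dt=np.array([.9,-1.2]),np.array([.9,-.7])
for k,s,t in(("bar",(404.4,224),(362.4,307)),("red",(397.5,245),(350.1,307.7)),("hingeblk",(430.7,171),(470,265)),("lidcorner",(435,96.7),(508.3,243.3))):
    p,d=tri(np.array(s)-ds,np.array(t)-dt); print(k,cf(p),round(d,1))
# pixels of slope crease & front edge in top, corrected
for nm,u,v,z in(("crease",(335+230/5),300,96),("lipback",375.5,305,117),("lidedge391",391,305,136)):
    print(nm,cf(onz("top",u-.9,v+.7,z)))
```

```text
bar [-135.8    0.1  146.9] 2.8
red [-156.1   -0.3  110.8] 0.8
hingeblk [ 91.1  50.2 106.5] 2.1
lidcorner [101.3  73.3 270.6] 3.2
crease [-92.2   5.3  96. ]
lipback [-107.   -2.  117.]
lidedge391 [-80.2  -5.3 136. ]
```

```bash
python3 -c "
from m import *
rows(*w(-172,0,284),97.5); rows(*w(-172,0,158),97.5)"
```

```text
t 46.4 pos [   1.1 -540.7  285.1] yaw 97.6 -> shift [26.4 45.4  0.1] roll 0.02 F [ 0.7 -0.2 -0.1]
t 46.4 pos [   1.1 -540.7  285.1] yaw 97.6 -> shift [26.4 45.4 12.7] roll 0.02 F [ 0.7 -0.2 -0.1]
```

```bash
python3 -m creep '[[-1,[2.4,4.1,0],0],[-1,[4.8,8.2,0],0],[-1,[7.2,12.3,0],0],[-1,[9.6,16.4,0],0],[-1,[12,20.5,0],0],[-1,[14.4,24.6,0],0],[-1,[16.8,28.7,0],0],[-1,[19.2,32.8,0],0],[-1,[21.6,37,0],0],[-1,[24,41.2,0],0],[-1,[26.4,45.4,0],0],[-1,[26.4,45.4,0],0]]'|sed -n 2p; python3 -m creep '[[-1,[0,0,3],0],[-1,[0,0,7],0],[-1,[0,0,11],0],[-1,[0,0,12.7],0],[-1,[0,0,12.7],0],[-1,[0,0,12.7],0]]'; python3 -m creep '[[-1,[-1.2,0,0],0],[-1,[-2.2,0,0],0],[-1,[-2.9,0,0.1],0],[-1,[-3.6,0,0.2],0],[-1,[-4.2,0,0.4],0],[-1,[-4.9,0,0.75],0],[-1,[-5.7,0,1.3],0],[-1,[-5.7,0,1.3],0]]'; python3 -c "
from m import *
print(cf(manip.read_state()['eef_pos']))"
```

```text
eef_pos: [418.8, -215.1, 285.2]
clock: 48.15
eef_pos: [415.9, -219.4, 159.4]
eef_rot: [3.141, 0.001, 1.703]
wrist_force: [0.4, 0.3, 0.5]
finger_gap: 0.6
finger_force: 0.0
clock: 48.95
eef_pos: [422.8, -276.8, 144.4]
eef_rot: [-3.141, -0.001, 1.702]
wrist_force: [-0.1, 0.4, 0.2]
finger_gap: 0.4
finger_force: 0.0
[-113.8   -0.9  144.4]
```

```bash
python3 -m creep '[[-1,[1,0,0],0],[-1,[2.1,0,0],0],[-1,[2.1,0,1],0],[-1,[2.1,0,2.1],0],[-1,[2.1,0,2.1],0]]'|sed -n '2p;4p'; python3 -m creep '[[-1,[0.4,0,0.2],0],[-1,[0.8,0,0.5],0],[-1,[1.2,0,0.9],0],[-1,[1.5,0,1.3],0],[-1,[1.7,0,1.7],0],[-1,[1.9,0,2.1],0],[-1,[1.9,0,2.1],0]]'; python3 -c "
from m import *
print(cf(manip.read_state()['eef_pos']))"
```

```text
eef_pos: [419.7, -254.8, 122.7]
wrist_force: [-0.6, 0.2, -0.2]
clock: 50.15
eef_pos: [417.6, -236.2, 102.9]
eef_rot: [-3.141, -0.001, 1.703]
wrist_force: [-0.9, 0.1, 0.1]
finger_gap: 0.2
finger_force: 0.0
[-154.7   -0.7  102.9]
```

```bash
python3 -m creep '[[-1,[0,0,-3],0],[-1,[0,0,-8],0],[-1,[0,0,-13],0],[-1,[0,0,-18],0]]'|sed -n 4p; python3 -m creep '[[-1,[-2.3,-4.1,0],0],[-1,[-4.6,-8.2,0],0],[-1,[-6.9,-12.3,0],0],[-1,[-9.2,-16.4,0],0],[-1,[-11.4,-20.5,0],0],[-1,[-13.6,-24.6,0],0],[-1,[-15.8,-28.7,0],0],[-1,[-18,-32.8,0],0],[-1,[-20.2,-37,0],0],[-1,[-22.4,-41.2,0],0],[-1,[-24.8,-45.3,0],0],[-1,[-24.8,-45.3,0],0]]'|sed -n 2p
cat >> m.py <<'E'
def latch(tag):
    t=shot('top','t'+tag);s=shot('scene','s'+tag); ds,dt=np.array([.9,-1.2]),np.array([.9,-.7])
    out={}
    for k,bt,bs in(("black",(352,294,395,320),(380,205,430,245)),("red",(325,280,375,330),(375,230,420,285))):
        B=[blob(t,k,bt),blob(s,k,bs)]
        print(k,[(b[0],b[1]) if b else None for b in B])
        if all(B): p,d=tri(B[1][0]-ds,B[0][0]-dt); print("   cf",cf(p),"gap",round(d,1))
E
python3 -c "
from m import *
latch('12')"
```

```text
wrist_force: [0.6, -0.3, -0.3]
eef_pos: [-2.6, -543.6, 282.4]
black [(array([392.7, 302.4]), array([391, 294,   4,  20,  46])), (array([385.2, 230.2]), array([380, 227,  12,   8,  33]))]
   cf [-83.9  25.   80.5] gap 64.6
red [(array([344.2, 308.1]), array([338, 302,  13,  13, 131])), (array([393.4, 256.9]), array([386, 251,  16,  13, 130]))]
   cf [-166.4   -0.2   88.7] gap 0.9
```

Run:
```python
from m import *
t=cv2.imread("pics/t12_full.png");s=cv2.imread("pics/s12_full.png")
for nm,im,(u0,v0,u1,v1) in(("top",t,(354,298,386,318)),("scene",s,(396,205,436,245))):
    for th in(60,75,90):
        m=(im.max(2)<th)[v0:v1,u0:u1].astype(np.uint8); k,l,st,ce=cv2.connectedComponentsWithStats(m)
        print(nm,th,[((ce[i]+[u0,v0]).round(1).tolist(),(st[i]+np.array([u0,v0,0,0,0])).tolist()) for i in range(1,k) if st[i,4]>8])
    old=cv2.imread(f"pics/{nm[0]}11_full.png")
    d=cv2.absdiff(im,old).max(2); 
    yy,xx=np.nonzero(d[v0-10:v1+40,u0-40:u1+10]>40); print(nm,"diff box",xx.min()+u0-40,xx.max()+u0-40,yy.min()+v0-10,yy.max()+v0-10)
g=s.max(2); print(g[206:242:2,396:436:2])
```

```text
top 60 [([377.3, 304.3], [376, 299, 4, 11, 30])]
top 75 [([377.1, 304.4], [375, 299, 5, 12, 42])]
top 90 [([377.2, 304.1], [375, 298, 5, 13, 50])]
top diff box 338 383 288 321
scene 60 [([410.9, 226.1], [406, 224, 11, 5, 15])]
scene 75 [([411.1, 226.2], [405, 224, 13, 6, 19]), ([429.8, 228.3], [427, 227, 7, 3, 10])]
scene 90 [([431.8, 206.2], [427, 205, 9, 5, 28]), ([431.1, 211.0], [428, 209, 8, 4, 18]), ([410.8, 226.2], [405, 224, 13, 6, 23]), ([430.2, 228.4], [426, 226, 10, 5, 24])]
scene diff box 383 444 218 282
[[127  98 113 119 117 112 112 122 119 115 115 108 106 103 109 102  83  82
   81  83]
 [125 102  94 120 119 119 112 112 117 125 110 107 114 118 116  94  96 101
   90  83]
 [123 121  87 118 123 125 123 113 112 110 109 110 118 120 119 120  91  82
   93  97]
 [106 114 103  98 120 125 123 104 106 117 104 109 117 119 117 125 108  87
   83  84]
 [ 99  96  99 100 112 121 124 103 109 110 105 110 116 120 114 124 123 122
  115 113]
 [147  98  98  96  83 108 188 160 133 114 104  93 115 107 108 120 123 125
  125 126]
 [201 208 169 115  90 157 203 204 204 184 140 107 102 108 117 116 122
[... 251 characters left out ...]
 121 118
  123 125]
 [112 139 201 178 196 160 111  42  55 163 174 150 135 132 155  90  92 110
  117 121]
 [180 171 166 135 136 148 202 194 116  49  40 151 196 133 133  84  59  58
   81 102]
 [195 227 182 197 163 141 138 131 196 209 137 217 213 162 164 206 148 104
   83  77]
 [175 239 218 152 190 199 165 146 138 133 162 155 198 219 225 149 196 224
  181 112]
 [234 239 213 170 163 136 183 201 183 150 154 195 205 140 191 199 181 137
  178 226]
 [239 237 164 168 169 167 158 146 149 201 145 168 163  98 198 237 237 222
  162 151]
 [238 223 189 180 163 171 168 169 169 162 196 167 154 111 213 238 237 237
  237 223]
 [237 169 204 207 214 155 163 168 168 169 239 222 220 204 238 238 239 238
  237 237]]
```

Run:
```python
from m import *
p,d=tri((410,227.3),(376.3,305)); print(cf(p),d)
for S in((-102.5,0,112.5),(-102.5,0,117),(-95,0,112.5),(-107,0,117),(-112,0,117),(-110,0,125)): print(S,"top",proj("top",w(*S))+[.9,-.7],"scene",proj("scene",w(*S))+[.9,-1.2])
```

```text
[-104.1   -0.3  118.6] 1.778344718417783
(-102.5, 0, 112.5) top [377.3 303.6] scene [411.2 228. ]
(-102.5, 0, 117) top [377.6 303.6] scene [411.5 226.3]
(-95, 0, 112.5) top [381.1 303.1] scene [413.  225.8]
(-107, 0, 117) top [375.3 304. ] scene [410.4 227.6]
(-112, 0, 117) top [372.8 304.3] scene [409.2 229.1]
(-110, 0, 125) top [374.3 304.3] scene [410.2 225.3]
```

```bash
python3 -c "
from m import *
rows(*w(-97,0,200),97.5); rows(*w(-97,0,140),97.5)"
```

```text
t 51.9 pos [   0.7 -541.9  282.9] yaw 97.5 -> shift [19.1 45.4  8.3] roll -0.01 F [ 0.3 -0.4  0.7]
t 51.9 pos [   0.7 -541.9  282.9] yaw 97.5 -> shift [19.1 45.4 14.3] roll -0.01 F [ 0.3 -0.4  0.7]
```

```bash
python3 -m creep '[[-1,[1.9,4.5,0],0],[-1,[3.8,9,0],0],[-1,[5.7,13.5,0],0],[-1,[7.6,18,0],0],[-1,[9.5,22.5,0],0],[-1,[11.4,27,0],0],[-1,[13.3,31.5,1],0],[-1,[15.2,36,3],0],[-1,[17.1,40.5,6],0],[-1,[19.1,45.4,8.3],0],[-1,[19.1,45.4,8.3],0],[-1,[19.1,45.4,8.3],0]]'|sed -n '2p'; python3 -m creep '[[-1,[0,0,3],0],[-1,[0,0,5],0],[-1,[0,0,6],0],[-1,[0,0,6],0],[-1,[0,0,6],0]]' |sed -n '2p;4p'; python3 -m creep '[[-1,[0,0,0.3],0],[-1,[0,0,0.3],0]]' |sed -n '2p;4p';python3 -m creep '[[-1,[0,0,0.2],0],[-1,[0,0,0.2],0]]' |sed -n '2p;4p';python3 -m creep '[[-1,[0,0,0.2],0],[-1,[0,0,0.2],0]]' |sed -n '2p;4p'; python3 -c "
from m import *
print(cf(manip.read_state()['eef_pos']))"
```

```text
eef_pos: [427.4, -290.6, 199.6]
eef_pos: [426.4, -293.5, 141.8]
wrist_force: [0.3, -0.3, 1.3]
eef_pos: [426.4, -293.1, 137.9]
wrist_force: [-0.3, 1.2, -0.3]
eef_pos: [426.3, -292.9, 135.4]
wrist_force: [0.7, -0.2, 0.1]
eef_pos: [426.2, -292.9, 133.2]
wrist_force: [0.1, 0.6, -0.3]
[-97.4   0.5 133.2]
```

```bash
for k in 1; do python3 -m creep '[[-1,[0,0,0.1],0],[-1,[0,0,0.1],0]]' |sed -n '2p;4p';python3 -m creep '[[-1,[0,0,0.1],0],[-1,[0,0,0.1],0]]' |sed -n '2p;4p';python3 -m creep '[[-1,[0,0,0.1],0],[-1,[0,0,0.1],0]]' |sed -n '2p;4p'; python3 -m creep '[[-1,[0,0,0.1],0],[-1,[0,0,0.1],0]]' |sed -n '2p;4p'; done
```

```text
eef_pos: [426.3, -292.9, 132.3]
wrist_force: [0.1, 0.4, -0.1]
eef_pos: [426.3, -292.9, 131.3]
wrist_force: [-0.5, 0.5, 0.4]
eef_pos: [426.4, -293.0, 130.7]
wrist_force: [-0.4, 0.4, 2.4]
eef_pos: [426.5, -293.1, 130.0]
wrist_force: [-1.4, 1.8, 7.7]
```

```bash
python3 -m creep '[[-1,[0,0,-3],0],[-1,[2.5,0,-3],0],[-1,[5,0,-2],0],[-1,[7,0,0],0],[-1,[7,0,1.9],0],[-1,[7,0,1.9],0]]' |sed -n '2p;4p'; python3 -m creep '[[-1,[0,0,0.4],0],[-1,[0,0,0.8],0],[-1,[0,0,0.8],0]]' |sed -n '2p;4p';python3 -m creep '[[-1,[0,0,0.4],0],[-1,[0,0,0.8],0],[-1,[0,0,0.8],0]]' |sed -n '2p;4p';python3 -m creep '[[-1,[0,0,0.4],0],[-1,[0,0,0.8],0],[-1,[0,0,0.8],0]]' |sed -n '2p;4p'; python3 -c "
from m import *
print(cf(manip.read_state()['eef_pos']))"
```

```text
eef_pos: [416.2, -222.6, 108.7]
wrist_force: [-0.4, -0.3, -0.0]
eef_pos: [417.1, -223.8, 102.5]
wrist_force: [0.0, 0.6, 0.7]
eef_pos: [417.0, -223.6, 94.1]
wrist_force: [0.2, -0.0, -0.3]
eef_pos: [417.0, -223.4, 86.0]
wrist_force: [-0.2, 0.9, 1.5]
[-167.4    0.3   86. ]
```

```bash
python3 -m creep '[[-1,[0,0,0.3],0],[-1,[0,0,0.6],0],[-1,[0,0,0.6],0]]' |sed -n '2p;4p'; python3 -m creep '[[-1,[-0.1,0,0.3],0],[-1,[-0.1,0,0.6],0],[-1,[-0.1,0,0.6],0]]' |sed -n '2p;4p';python3 -m creep '[[-1,[-0.1,0,0.2],0],[-1,[-0.1,0,0.4],0],[-1,[-0.1,0,0.4],0]]' |sed -n '2p;4p'; python3 -m creep '[[-1,[-0.1,0,0.2],0],[-1,[-0.1,0,0.3],0],[-1,[-0.1,0,0.3],0]]' |sed -n '2p;4p'
```

```text
eef_pos: [416.9, -223.3, 80.0]
wrist_force: [-0.4, -0.0, 0.6]
eef_pos: [417.0, -224.4, 73.9]
wrist_force: [-0.1, 0.2, -0.7]
eef_pos: [417.3, -225.5, 70.2]
wrist_force: [0.2, 0.2, 0.3]
eef_pos: [417.5, -226.5, 67.4]
wrist_force: [-0.4, 0.7, 0.6]
```

```bash
python3 -m creep '[[-1,[0,0,-4],0],[-1,[0,0,-9],0],[-1,[0,0,-14],0],[-1,[0,0,-19],0],[-1,[0,0,-21.8],0]]'|sed -n 4p; python3 -m creep '[[-1,[-2.3,-4.1,0],0],[-1,[-4.6,-8.2,0],0],[-1,[-6.9,-12.3,0],0],[-1,[-9.2,-16.4,0],0],[-1,[-11.4,-20.5,0],0],[-1,[-13.6,-24.6,0],0],[-1,[-15.8,-28.7,0],0],[-1,[-18,-32.8,0],0],[-1,[-20.2,-37,0],0],[-1,[-22.4,-41.2,0],0],[-1,[-25.8,-45.3,0],0],[-1,[-25.8,-45.3,0],0]]'|sed -n 2p
cat >> m.py <<'E'
def dark(tag):
    for nm,(u0,v0,u1,v1) in(("top",(345,298,386,318)),("scene",(396,205,436,260))):
        im=cv2.imread(f"pics/{nm[0]}{tag}_full.png")
        m=(im.max(2)<75)[v0:v1,u0:u1].astype(np.uint8); k,l,st,ce=cv2.connectedComponentsWithStats(m)
        print(nm,[((ce[i]+[u0,v0]).round(1).tolist(),(st[i]+np.array([u0,v0,0,0,0])).tolist()) for i in range(1,k) if st[i,4]>8])
E
python3 -c "
from m import *
latch('13');dark('13')"
```

```text
wrist_force: [-0.4, -0.7, -0.3]
eef_pos: [-1.2, -543.8, 284.1]
black [(array([392.6, 302.4]), array([390, 294,   5,  20,  44])), (array([386. , 235.2]), array([380, 227,  13,  18,  69]))]
   cf [-81.3  23.8  65.6] gap 63.3
red [(array([348.1, 306.9]), array([344, 302,   9,  11,  85])), (array([394.4, 265.4]), array([387, 258,  15,  16, 148]))]
   cf [-156.6   -0.4   57.9] gap 0.2
top [([376.7, 304.3], [375, 299, 4, 12, 32])]
scene [([429.6, 228.2], [427, 227, 7, 3, 11])]
```

```bash
python3 -c "
from m import *
rows(*w(-164,0,284),97.5); rows(*w(-164,0,80),97.5)"
```

```text
t 59.5 pos [   1.6 -541.9  284.7] yaw 97.5 -> shift [25.9 45.3  0.1] roll -0.01 F [-0.1  1.1 -0.4]
t 59.5 pos [   1.6 -541.9  284.7] yaw 97.5 -> shift [25.8 45.3 20.5] roll -0.01 F [-0.1  1.1 -0.4]
```

```bash
python3 -m creep '[[-1,[2.4,4.1,0],0],[-1,[4.8,8.2,0],0],[-1,[7.2,12.3,0],0],[-1,[9.6,16.4,0],0],[-1,[12,20.5,0],0],[-1,[14.4,24.6,0],0],[-1,[16.8,28.7,0],0],[-1,[19.2,32.8,0],0],[-1,[21.4,37,0],0],[-1,[23.6,41.2,0],0],[-1,[25.8,45.3,0],0],[-1,[25.8,45.3,0],0]]'|sed -n 2p; python3 -m creep '[[-1,[0,0,4],0],[-1,[0,0,9],0],[-1,[0,0,14],0],[-1,[0,0,18],0],[-1,[0,0,20.4],0],[-1,[0,0,20.4],0],[-1,[0,0,20.4],0]]'|sed -n '2p;4p'; python3 -m creep '[[-1,[0,0,0.5],0],[-1,[0,0,1],0],[-1,[0,0,1],0]]'|sed -n '2p;4p'; python3 -m creep '[[-1,[0,0,0.2],0],[-1,[0,0,0.4],0],[-1,[0,0,0.4],0]]'|sed -n '2p;4p'; python3 -m creep '[[-1,[0,0,0.2],0],[-1,[0,0,0.3],0],[-1,[0,0,0.3],0]]'|sed -n '2p;4p'
```

```text
eef_pos: [420.2, -222.2, 285.5]
eef_pos: [417.7, -226.3, 82.6]
wrist_force: [-0.1, -0.5, 0.8]
eef_pos: [417.5, -226.4, 71.5]
wrist_force: [0.8, -0.2, -1.0]
eef_pos: [417.5, -226.5, 67.3]
wrist_force: [-0.3, -0.1, 0.5]
eef_pos: [418.0, -226.7, 65.4]
wrist_force: [-2.1, 3.8, 14.1]
```

```bash
python3 -m creep '[[-1,[0,0,0.1],0],[-1,[0,0,0.1],0],[-1,[0,0,-4],0],[-1,[0,0,-9],0],[-1,[0,0,-14],0],[-1,[0,0,-19],0],[-1,[0,0,-21.9],0]]'|sed -n 4p; python3 -m creep '[[-1,[-2.3,-4.1,0],0],[-1,[-4.6,-8.2,0],0],[-1,[-6.9,-12.3,0],0],[-1,[-9.2,-16.4,0],0],[-1,[-11.4,-20.5,0],0],[-1,[-13.6,-24.6,0],0],[-1,[-15.8,-28.7,0],0],[-1,[-18,-32.8,0],0],[-1,[-20.2,-37,0],0],[-1,[-22.4,-41.2,0],0],[-1,[-25.8,-45.3,0],0],[-1,[-25.8,-45.3,0],0]]'|sed -n 2p; 
python3 -c "
from m import *
latch('14');dark('14')
a=np.array([-156.6,57.9])
P=np.array([-123.5,78.3])
for th in(0,.12,.23,.4):
    d=np.radians(225)-th;u=np.array([np.cos(d),np.sin(d)]);n_=np.array([u[1],-u[0]])
    # corners of grip from r=34..58, half thick 4.5, half width 12
    C=[P+r*u+k*4.5*n_ for r in(34,58) for k in(-1,1)]
    for nm,b in(('top',[.9,-.7]),('scene',[.9,-1.2])):
        U=np.array([proj(nm,w(q[0],y,q[1]))+b for q in C for y in(-12,12)]); print(th,nm,U.min(0),U.max(0))
"
```

```text
wrist_force: [0.1, -0.6, -0.7]
eef_pos: [-1.2, -543.8, 282.0]
black [(array([392.7, 303.1]), array([391, 294,   4,  20,  43])), (array([386. , 235.2]), array([380, 227,  13,  18,  70]))]
   cf [-81.8  22.9  66.6] gap 64.3
red [(array([348. , 306.9]), array([344, 302,   9,  11,  86])), (array([394.3, 265.4]), array([387, 258,  15,  16, 147]))]
   cf [-156.7   -0.4   58.2] gap 0.2
top [([376.8, 304.5], [375, 299, 4, 12, 31])]
scene [([429.6, 228.2], [427, 227, 7, 3, 12])]
0 top [341.5 300. ] [354.5 312.9]
0 scene [384.8 261. ] [402.5 278.2]
0.12 top [339.6 300.2] [353.1 313.3]
0.12 scene [384.  260.5] [401.9 278. ]
0.23 top [338.2 300.4] [352.  313.7]
0.23 scene [383.5 259.8] [401.4 277.6]
0.4 top [336.5 300.7] [350.6 314.1]
0.4 scene [383.  258.4] [400.9 276.2]
```

The lever did not move under a 14 N press, so it is down on its stop. In the top view the bar is at the seat, within about 1 px of prediction, and in the scene view it is hidden behind the lip, so it is hooked. Handing in.

```bash
python3 -c "
from h import *
print(manip.sign_off())"
```

```text
the job is handed in; nothing more can be done
None
```

The job is handed in, about 63 s into the 210 s limit, but sign-off gave no verdict. The rotor is home on the drive, and the yellow and blue blood tubes each sit opposite their balance tube. The lid is shut and the lever is down on its stop with the loop hooked; I judged the hook and lever from force readings and pixel measurements, having used up my picture views by then.

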